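Stand the fallen cake mould in the bench clamp and clamp it

ROBOT

A 7-joint arm with a two-finger parallel gripper is mounted at the origin on the work surface. World frame = base frame: x ahead of the robot, y to its left, z up, the work surface at z = 0. Lengths are in m, angles in rad, forces in N, time in s.
With the tool pointing down it reaches from about 0.4 to 0.875 m from the base axis. Payload 6.5 kg.
Tool frame: the origin (TCP) lies on the mounting face of the last link; the fingertips stand 166 mm ahead of it and the grasp point (between the pads) lies 147 mm ahead of it; z points along the fingers, y is the direction in which the jaws open and shut (so a half turn about z gives the same grasp; the last joint's range is limited). The gripper opens to 88 mm and grips with 3 to 60 N. Pads are 18 mm wide; open, the fingers measure 123 mm over their backs; the gripper's body (75 mm by 187 mm) begins 45 mm behind the grasp point.
Start: joints at [-1.347, 0.536, -0.004, 1.538, 0.003, 1.067, -0.071], TCP at [0.186, 0.623, 0.405] pointing down, gripper open.
Joint ranges: [-2.7, 2.7], [-0.37, 2.16], [-1.27, 1.26], [0.24, 2.4], [-1.31, 4.45], [0.19, 1.91], [-2.76, 2.76]. Speed limits (rad/s): [2.39, 2.39, 3.14, 3.14, 3.14, 3.14, 3.14].

INTERFACE

Orientations are given as a unit quaternion [w, x, y, z].
In Python, from workcell import * gives the robot as it stands.
- The arm moves only by the tool send_rows, never from a script. Its argument "rows" is a list of rows, each a list of 7 numbers: the turn, a rotation vector about the tool's x, y, z in degrees, then the shift along the tool's x, y, z in cm, then the finger opening in cm, from 0 to 8.81. A call has exactly 10 rows; each row shifts and turns the commanded pose from where the row before left it, along the tool's axes as they then stand; what a row does not reach is not made up. A row lasts 1/10 s, in which the tool goes at most 50 mm and 8.59 degrees, less where a joint would pass 70% of its speed; a pose out of reach is approached as far as the arm can. A call with a gripper value outside its range is refused whole. The fingers move at their own pace and stop on an object; "squeeze" is the grip in N (left out, the last holds). Time passes only in rows, so rows that do not move let the fingers close, or fill a call up. It gives the time, the measured TCP pose, the force and the opening at its end, in the units of the state.
- sense(): the state, without advancing time (a new reading comes with each control period).
- read_camera(name): name is "scene" or "top" or "wrist"; returns a dict with "frame" (384x512x3 uint8, blue, green, red), "K" (3x3 intrinsics, pixels), "dist_coeffs" ([k1, k2, p1, p2, k3] as OpenCV has them; the pictures are not rectified), "T" (4x4, takes a point from camera to world coordinates). Camera axes: x right, y up, looking along -z (the intrinsics and any distortion apply to the point x, -y, -z); pixel columns grow to the right and rows downward; lengths in m; the calibration is good to about 2 mm. A picture is of the moment at which its call begins. There is no depth.
- job_done(): hands the job in, once; it reports no verdict.
The state is a dict: "time_s": time; "joint_positions": joint angles; "qd": joint speeds; "effort": joint torques, N m; "ee_pos": TCP position; "orientation": TCP orientation; "contact_force": force on the tool from outside, world axes, zero at the start; "torque": the same for the moment, N m; "grip_width": opening from 0.0 (shut) to 1.0 (fully open).
Only numpy, scipy, OpenCV 4.12 (cv2) and the standard library are available. Lean on these libraries where they do the work, as an engineer would, in place of code of your own. Each camera call takes 0.05 s, during which the arm holds its last target.

TASK

The wooden cake mould has toppled over on the baker's bench. Stand it upright on its square foot between the jaws of the bench clamp and let go of it, then pump the clamp's trigger towards its handle, again and again, until the sliding jaw has closed on the mould and its sprung pad is pushed in about half-way, gripping firmly without crushing: never push the pad nearly all the way in. Move the jaw only with the trigger, leave the cutter ring, the tin and the bread roll where they are, and finish while still holding the trigger squeezed, so that the mould stays gripped.

Things in the scene. Friction and masses are not known exactly. Their poses are not given: they have to be found in the camera images.
- clamp: Bench clamp fixed to the bench: wooden base board 320 x 90 mm, 12 mm thick. Origin: centre of the board's underside, on the bench. Own +x runs along the clamp from the handle end to the fixed jaw, z up, y across. The mould stands on top of the board (12 mm above the bench), on the clamp's centre line (y = 0). Two grey cheek plates (x -120 to -36 mm, y within +-20 mm) reach 110 mm above the bench.
- stop_jaw: Fixed jaw: dark steel plate 70 mm wide, its top 52 mm above the bench. Origin: foot of its inner face, at clamp x = +125 mm, z = 12 mm; same axes as the clamp.
- jaw_head: Head of the sliding jaw: dark steel plate 56 mm wide, its top 52 mm above the bench, carrying the sprung pad (pad 50 x 34 mm, 8 mm thick, its centre 33 mm above the bench). Origin: centre of the plate; the pad's front face lies 29 mm ahead of it (clamp +x) with the pad sprung out. Do not push it by hand.
- pad_face (a point): Centre of the pad's front face, which meets the mould. Axes of the clamp.
- jaw (a joint): Travel of the sliding jaw towards the fixed jaw, m, 0 to 0.09. It starts at 0.008 to 0.030 and the free space between pad face and fixed jaw is 110 mm minus this value. It slides stiffly (about 3.5 N) and stays where it is, but nothing locks it: if the trigger is let go under load, the jaw slips back some millimetres and the grip is mostly or wholly lost; another squeeze takes it up again.
- pad (a joint): How far the sprung pad is pushed into the jaw head, m: 0 sprung out, 0.014 fully in, 0.007 half-way. Spring about 1500 N/m, so half-way is about 10 N. Reads 0 until the pad presses on the mould.
- trigger (a joint): Trigger angle, rad: 0 released (spring-returned), 0.34 fully squeezed. The finger bar moves 22 mm towards the handle over the full squeeze. Each squeeze drives the jaw forward by 45 mm x the angle through a ratchet of 6 mm pitch, less up to 6 mm of lost motion before a tooth catches; on the way back the jaw stays. The trigger must return fully to catch the next teeth. The force needed at the bar is 2 to 5 N with the jaw free and about 13 N with the pad half-way in.
- trigger_bar: Steel cross bar on top of the trigger lever, 14 mm thick, 34 mm long across the clamp. Origin: its centre, 65 mm above the lever's pivot; pivot at clamp x = -60 mm, z = 95 mm, so the bar is at clamp x = -49 mm released, -71 mm fully squeezed, z about 159 mm. It is squeezed in clamp -x, towards the handle.
- handle_mid (a point): Point in the fixed upright wooden handle behind the trigger, level with the bar (clamp x = -91 mm, z = 160 mm). The handle is 18 mm thick along x (-100 to -82 mm), 30 mm wide across, its top 178 mm above the bench. Handle and released bar measure 58 mm over both outsides; fully squeezed 36 mm. From above, one finger behind the handle and one ahead of the bar can squeeze them, or a finger can push the bar alone.
- mould: The cake mould as a whole: hardwood block 46 x 46 x 90 mm with a turned knob (28 mm across, 33 mm tall) on its head end, 0.15 to 0.3 kg. Origin: centre of its square foot. Own z runs from the foot to the knob, so z points up when it stands; it starts lying on one side with the knob end pointing roughly to the robot's left.
- mould_mid (a point): Centre of the mould's square block, 45 mm above the foot; same axes as the mould. When it lies this point is 23 mm above the bench, when it stands on the clamp's board 57 mm.
- cutter: Bystander: steel pastry cutter ring, 70 mm across, 35 mm high, origin under its centre.
- tin: Bystander: plain metal tin, 68 mm across, 85 mm high, origin under its centre.
- roll: Bystander: bread roll, 62 mm across, 35 mm high, origin under its centre.
Not all that is in view belongs to the job. Several things look just like the mould: the one meant starts farthest to the robot's right.

How it is judged:
On the way, in this order (a step that is already met when the one before it is completed fails the run):
1. the mould stands upright on the board between the jaws, let go of (angle between mould's own z axis and vertical below 0.12 rad and x of mould_mid in the frame of clamp between 0.035 and 0.106 m and y of mould_mid in the frame of clamp between -0.02 and 0.02 m and z of mould_mid in the frame of clamp below 0.061 m and contact force between the fingers and mould below 0.1 N and linear speed of mould below 0.02 m/s), for 0.2 s.
2. the sliding jaw presses on the mould, the pad pushed in by 3 mm or more (value of joint pad above 0.003 m), for 0.1 s.
At the end, for the whole second after the job is handed in: The mould stands upright (within 7 degrees) on the clamp's board, within 22 mm of its centre line, pressed between the fixed jaw (over 2.5 N) and the sliding jaw (over 4 N) with the pad pushed in by 4 to 10.5 mm; the fingers press on the trigger bar with over 1.5 N and do not touch the mould (value of joint pad between 0.004 and 0.0105 m and contact force between jaw_head and mould above 4 N and contact force between stop_jaw and mould above 2.5 N and contact force between the fingers and trigger_bar above 1.5 N and contact force between the fingers and mould below 0.1 N and angle between mould's own z axis and vertical below 0.12 rad and z of mould_mid in the frame of clamp below 0.062 m and y of mould_mid in the frame of clamp between -0.022 and 0.022 m and linear speed of mould below 0.02 m/s); the arm keeps its last pose, push and grip.
It fails at once if the mould is crushed: the pad is pushed in by more than 11.8 mm (value of joint pad above 0.0118 m).
It fails at once if the robot pushes the sliding jaw itself (over 4 N) (contact force between any of the fingers, the arm and jaw_head above 4 N).
It fails at once if the cutter, the tin or the roll is moved by more than 30 mm (distance of any of cutter, tin, roll from where it was at the start of the episode above 0.03 m).
It also fails if it takes over 72 s, if anything falls off the work surface, if the arm or the gripper's body presses on something with over 40 N, if the wrist force passes 120 N, or if a joint passes its speed limit or range.

## Working session

There is one attempt and no reset: what is moved stays moved. The work goes in short steps, Python scripts to look and compute and a tool call to move; the robot and the scene stay as the last step left them, time stands still between calls to the robot, and variables do not carry over. Pictures are saved under pics/ and viewed, and the job is handed in when it is done.

Besides the shell and the picture viewer there is one more tool, called after "Call:" as name([rows], argument=value, ...), one row to a line, values as JSON. send_rows: Moves the arm, as the interface text tells. Its arguments: {"type":"object","properties":{"rows":{"type":"array"},"squeeze":{"type":"number"}},"required":["rows"]}

```bash
mkdir -p pics; cat > h.py <<'E'
from workcell import *
import numpy as np, cv2
from scipy.spatial.transform import Rotation as R
def save(c,n):
    cv2.imwrite(f'pics/{n}.png',c['frame']); np.savez(f'pics/{n}.npz',K=c['K'],d=c['dist_coeffs'],T=c['T'])
def ray(n,u,v):
    z=np.load(f'pics/{n}.npz'); p=cv2.undistortPoints(np.array([[[u,v]]],float),z['K'],z['d'])[0,0]
    T=z['T']; d=T[:3,:3]@np.array([p[0],-p[1],-1]); return T[:3,3],d/np.linalg.norm(d)
def onz(n,u,v,h):
    o,d=ray(n,u,v); return o+d*(h-o[2])/d[2]
def tri(*obs):
    A=np.zeros((3,3));b=np.zeros(3)
    rs=[ray(*o) for o in obs]
    for o,d in rs:
        P=np.eye(3)-np.outer(d,d);A+=P;b+=P@o
    x=np.linalg.solve(A,b); return x,[np.linalg.norm((np.eye(3)-np.outer(d,d))@(x-o)) for o,d in rs]
def proj(n,p):
    z=np.load(f'pics/{n}.npz');T=z['T'];q=T[:3,:3].T@(np.array(p)-T[:3,3]);q=q*[1,-1,-1]
    return cv2.projectPoints(q.reshape(1,1,3),np.zeros(3),np.zeros(3),z['K'],z['d'])[0][0,0]
def crop(n,u0,v0,u1,v1,s,out):
    im=cv2.imread(f'pics/{n}.png')[v0:v1,u0:u1]; cv2.imwrite(f'pics/{out}.png',cv2.resize(im,None,fx=s,fy=s,interpolation=cv2.INTER_CUBIC))
def tool():
    s=sense(); q=s['orientation']; Rm=R.from_quat([q[1],q[2],q[3],q[0]]).as_matrix(); return np.array(s['ee_pos']),Rm
E
python3 - <<'E'
from h import *
np.set_printoptions(precision=4,suppress=True)
print(sense())
for c in ['scene','top','wrist']:
    r=read_camera(c); save(r,c+'0'); print(c,r['T'],r['K'],r['dist_coeffs'])
a=[cv2.imread(f'pics/{c}0.png') for c in ['scene','top']]
E
```

```text
{'time_s': 0.0, 'joint_positions': array([-1.3472,  0.5372, -0.0044,  1.5389,  0.0026,  1.0673, -0.0712]), 'qd': array([-0.0003,  0.0001,  0.0001, -0.0006,  0.0014,  0.0009, -0.0001]), 'effort': array([  0.    , -57.0986,   0.9911, -25.1598,  -0.0562,   0.0179,
         0.0002]), 'ee_pos': array([0.1856, 0.6226, 0.4038]), 'orientation': array([-0.0001,  0.1444,  0.9895, -0.0009]), 'contact_force': array([0.4935, 1.2717, 0.3852]), 'torque': array([ 0.0381, -0.0332, -0.0044]), 'grip_width': 0.9974975813935104}
scene [[ 0.755  -0.5102  0.4119  1.1095]
 [ 0.6556  0.5991 -0.4596 -0.6259]
 [-0.0123  0.617   0.7868  1.2469]
 [ 0.      0.      0.      1.    ]] [[478.0092   0.     248.0968]
 [  0.     478.0092 185.2492]
 [  0.       0.       1.    ]] [-0.0919  0.      0.      0.      0.    ]
top [[ 0.0234  0.987  -0.1589  0.3654]
 [-0.9997  0.0231 -0.0032  0.01  ]
 [ 0.0005  0.1589  0.9873  1.0485]
 [ 0.      0.      0.      1.    ]] [[348.4576   0.     253.3299]
 [  0.     348.4576 193.5356]
 [  0.       0.       1.    ]] [-0.1008  0.      0.      0.      0.    ]
wrist [[ 0.2847 -0.9153 -0.285   0.1113]
 [ 0.9586  0.2713  0.0865  0.6443]
 [-0.0019 -0.2978  0.9546  0.3829]
 [ 0.      0.      0.      1.    ]] [[275.4665   0.     253.7643]
 [  0.     275.4665 194.9594]
 [  0.       0.       1.    ]] [-0.0597  0.      0.      0.      0.    ]
```

View pics/scene0.png

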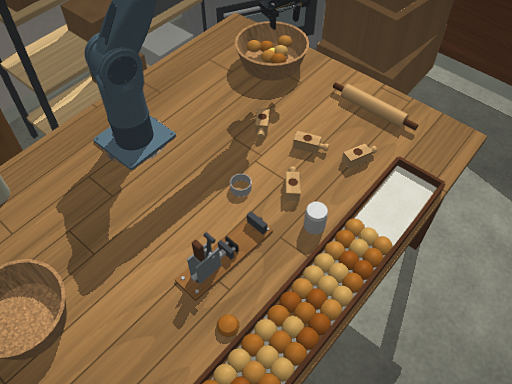

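View pics/top0.png

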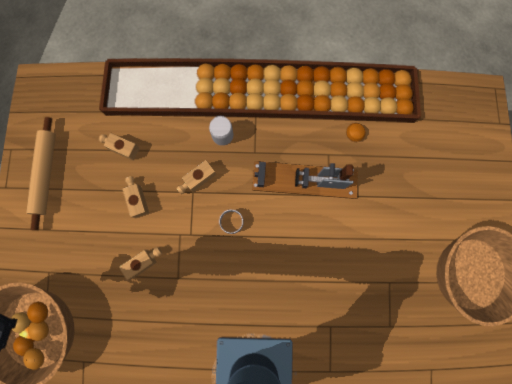

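View pics/wrist0.png

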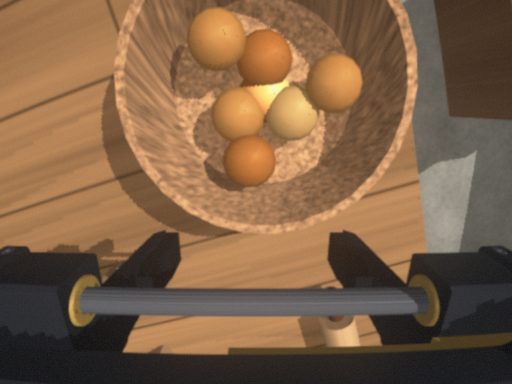

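The scene view shows four look-alikes. In the top view (its right is robot −y) the rightmost lies at about (197,176) with its knob at about (183,189). The clamp runs from its handle end at (355,180) to the fixed jaw at (260,174).

```bash
python3 - <<'E'
from h import *
crop('top0',165,110,365,235,4,'tc')
crop('scene0',170,160,330,300,5,'sc')
E
```

```text
(no output)
```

View pics/tc.png

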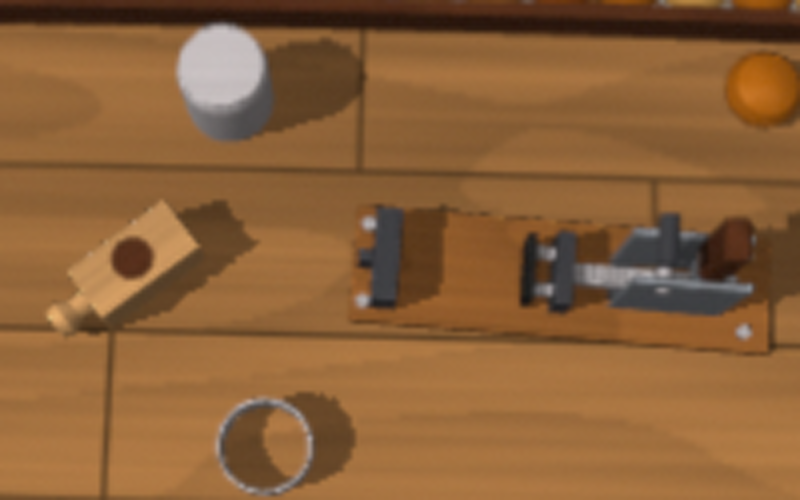

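View pics/sc.png

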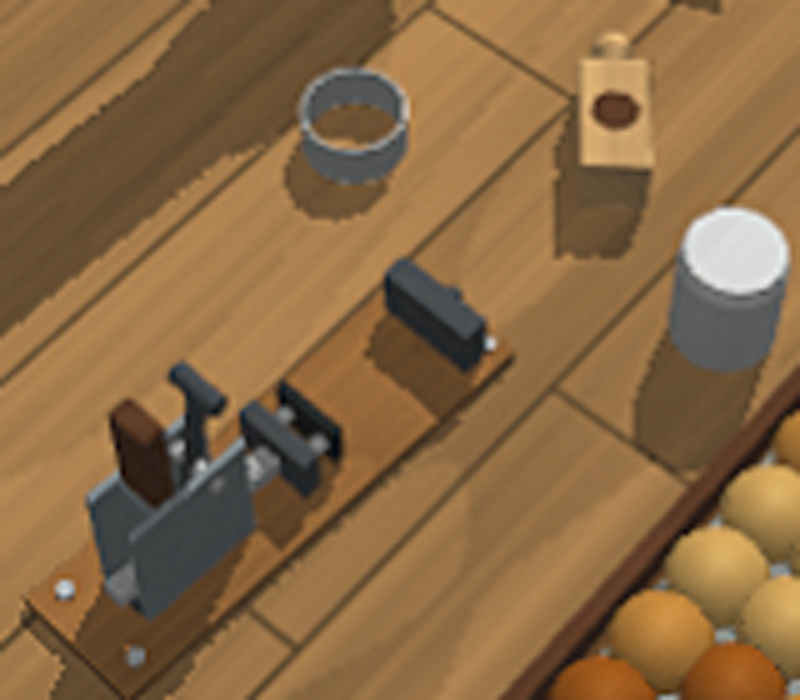

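```bash
python3 - <<'E'
from h import *
np.set_printoptions(precision=4,suppress=True)
T=lambda x,y:('top0',165+(x+.5)/4-.5,110+(y+.5)/4-.5)
S=lambda x,y:('scene0',170+(x+.5)/5-.5,160+(y+.5)/5-.5)
for n,a,b in [('footL',(165,201),(653,166)),('footR',(199,247),(580,163)),('headR',(105,320),(580,60)),('headL',(68,272),(650,60)),
 ('bar',(670,218),(200,380)),('jawtopfar',(390,210),(480,325)),('stopnear',(385,300),(400,265)),('spot',(133,258),(615,110)),('handle',(738,222),(135,412))]:
    p,e=tri(T(*a),S(*b)); print(n,p,e)
for n,xy in [('b0',(345,322)),('b1',(357,205)),('b2',(770,353))]:
    print(n,onz(*T(*xy),.012))
for n,xy in [('e1',(513,354)),('h0',(25,600)),('h1',(130,700))]:
    print(n,onz(*S(*xy),.012))
E
```

```text
footL [0.6253 0.1575 0.0467] [np.float64(0.0013252156937284356), np.float64(0.0013252156937284157)]
footR [0.5899 0.1297 0.0481] [np.float64(0.0002483724113113112), np.float64(0.00024837241131143057)]
headR [0.5352 0.1979 0.0439] [np.float64(0.0012931583938360254), np.float64(0.0012931583938359723)]
headL [0.5704 0.2272 0.0445] [np.float64(0.0012493147612879292), np.float64(0.001249314761287858)]
bar [ 0.5851 -0.1915  0.1773] [np.float64(0.003497969818956741), np.float64(0.0034979698189567814)]
jawtopfar [ 0.6209 -0.0089  0.0531] [np.float64(0.0018766525024541125), np.float64(0.0018766525024542513)]
stopnear [ 0.5545 -0.0061  0.0505] [np.float64(0.002547189970389697), np.float64(0.002547189970389627)]
spot [0.5806 0.178  0.0479] [np.float64(0.0001591639517095564), np.float64(0.00015916395170961846)]
handle [ 0.58   -0.2326  0.1907] [np.float64(0.00393700247474962), np.float64(0.003937002474749525)]
b0 [0.5425 0.0211 0.012 ]
b1 [0.6335 0.0141 0.012 ]
b2 [ 0.5263 -0.3018  0.012 ]
e1 [0.6341 0.0107 0.012 ]
h0 [ 0.5279 -0.3003  0.012 ]
h1 [ 0.617  -0.3048  0.012 ]
```

```bash
cat >> h.py <<'E'
def fr(zdir,xdir):
    z=np.array(zdir,float);z/=np.linalg.norm(z);x=np.array(xdir,float);x-=z*(x@z);x/=np.linalg.norm(x);return np.column_stack([x,np.cross(z,x),z])
def plan(targets,op,vmax=45,wmax=8.4,start=None):
    """targets: list of (tcp pos, R). prints rows (turn deg, shift cm)"""
    p,Rm=start if start else tool(); rows=[]
    for P,Q in targets:
        rv=R.from_matrix(Rm.T@Q).as_rotvec(degrees=True); D=np.array(P)-p
        n=int(np.ceil(max(np.linalg.norm(rv)/wmax,np.linalg.norm(D)*1000/vmax,1)))
        for i in range(n):
            Ri=Rm@R.from_rotvec(rv*i/n,degrees=True).as_matrix()
            rows.append([round(float(v),2) for v in (*(rv/n),*(Ri.T@D/n*100))]+[op])
        p,Rm=np.array(P),Q
    for k in range(0,len(rows),10): print(str(rows[k:k+10]).replace(' ',''))
    print(len(rows))
CL=np.array([.580,-.143,0]);cy=np.radians(87.05)
CX=np.array([np.cos(cy),np.sin(cy),0]);CY=np.array([-CX[1],CX[0],0]);Z=np.array([0,0,1.])
def cl(x,y,z): return CL+CX*x+CY*y+Z*z
E
python3 - <<'E'
from h import *
np.set_printoptions(precision=4,suppress=True)
import workcell; print([n for n in dir(workcell) if n[0]!='_'])
T=lambda x,y:('top0',165+(x+.5)/4-.5,110+(y+.5)/4-.5)
print(onz(*T(266,446),.035),onz(*T(222,65),.085),onz(*T(762,90),.02))
f=np.array([[.6253,.1575],[.5899,.1297],[.5352,.1979],[.5704,.2272]])
foot=f[:2].mean(0);head=f[2:].mean(0);m=head-foot;print(foot,head,np.linalg.norm(m),np.degrees(np.arctan2(m[1],m[0])))
w=f[0]-f[1];w2=f[3]-f[2];print(np.linalg.norm(w),np.linalg.norm(w2),np.degrees(np.arctan2(*w[::-1])),np.degrees(np.arctan2(*w2[::-1])))
a=np.radians(128.7);M=np.array([np.cos(a),np.sin(a),0]);c,s=np.cos(np.pi/6),.5
Q=fr(-c*Z-s*M,M)
g=np.array([*foot,0])+M*.068; g[2]=.03
P=g-Q[:,2]*.147
pre=P-Q[:,2]*.10
print(g,P,pre,tool())
plan([(pre,Q)],8.8)
E
```

```text
['Unreachable', 'job_done', 'read_camera', 'sense']
[0.4457 0.0761 0.035 ] [0.7173 0.1143 0.085 ] [ 0.7321 -0.2992  0.02  ]
[0.6076 0.1436] [0.5528 0.2126] 0.08807464163991811 128.47693379197761
0.04501110973970758 0.04579879911089375 38.142927665900736 39.77353543470725
[0.5651 0.1967 0.03  ] [0.5191 0.254  0.1573] [0.4879 0.2931 0.2439] (array([0.1857, 0.6227, 0.404 ]), array([[-0.9583,  0.2858, -0.0003],
       [ 0.2858,  0.9583, -0.0013],
       [-0.0001, -0.0013, -1.    ]]))
[[0.82,-2.64,3.08,-3.49,-2.08,1.46,8.8],[0.82,-2.64,3.08,-3.52,-1.87,1.65,8.8],[0.82,-2.64,3.08,-3.54,-1.66,1.84,8.8],[0.82,-2.64,3.08,-3.53,-1.44,2.02,8.8],[0.82,-2.64,3.08,-3.51,-1.22,2.2,8.8],[0.82,-2.64,3.08,-3.46,-1.0,2.38,8.8],[0.82,-2.64,3.08,-3.4,-0.78,2.55,8.8],[0.82,-2.64,3.08,-3.31,-0.56,2.71,8.8],[0.82,-2.64,3.08,-3.21,-0.35,2.87,8.8],[0.82,-2.64,3.08,-3.08,-0.14,3.02,8.8]]
[[0.82,-2.64,3.08,-2.94,0.07,3.16,8.8]]
11
```

Call:
send_rows([
  [0.82,-2.64,3.08,-3.5,-2.1,0.4,8.8],
  [0.82,-2.64,3.08,-3.5,-1.9,0.6,8.8],
  [0.82,-2.64,3.08,-3.5,-1.7,1.4,8.8],
  [0.82,-2.64,3.08,-3.5,-1.4,2.0,8.8],
  [0.82,-2.64,3.08,-3.5,-1.2,2.2,8.8],
  [0.82,-2.64,3.08,-3.5,-1.0,2.4,8.8],
  [0.82,-2.64,3.08,-3.4,-0.8,2.6,8.8],
  [0.82,-2.64,3.08,-3.3,-0.6,2.7,8.8],
  [0.82,-2.64,3.08,-3.2,-0.4,2.9,8.8],
  [0.82,-2.64,3.08,-3.1,-0.1,3.0,8.8],
])

```text
time_s: 1.15
ee_pos: [0.4597, 0.322, 0.2834]
orientation: [0.214, 0.396, 0.887, -0.102]
contact_force: [-1.0, 0.2, 0.5]
grip_width: 0.999
```

```bash
python3 - <<'E'
from h import *
np.set_printoptions(precision=4,suppress=True)
s=sense(); print(s['time_s'],s['joint_positions'],s['ee_pos'],s['orientation'])
a=np.radians(128.7);M=np.array([np.cos(a),np.sin(a),0]);c,s=np.cos(np.pi/6),.5
Q=fr(-c*Z-s*M,M)
print(tool()[1],Q)
save(read_camera('wrist'),'wrist1')
E
```

```text
1.15 [-1.1374  0.6111  0.4169  1.8986  0.3607  0.7464 -0.3284] [0.4597 0.322  0.2834] [ 0.2136  0.396   0.8872 -0.1022]
[[-0.5951  0.7463  0.2981]
 [ 0.659   0.6655 -0.3504]
 [-0.4599 -0.0121 -0.8879]] [[-0.5415  0.7804  0.3126]
 [ 0.6759  0.6252 -0.3902]
 [-0.5     0.     -0.866 ]]
```

View pics/wrist1.png

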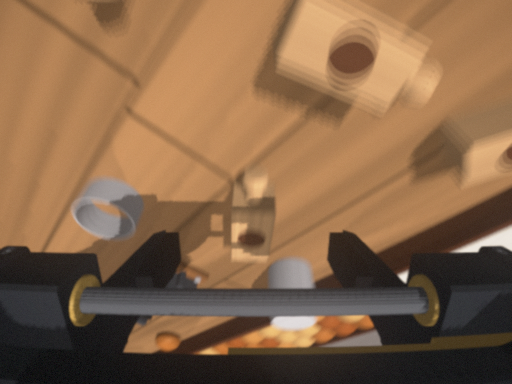

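The wrist view shows the target mould at about (252,215), the cutter at (107,208), and a neighbouring mould near the top at (350,60), so I'll check clearance to it. I'll also fit the arm's kinematics to test whether the standing pose is reachable.

```bash
python3 - <<'E'
from h import *
from scipy.optimize import least_squares
np.set_printoptions(precision=4,suppress=True)
for u,v in [(130,182),(140,214),(158,250),(123,277),(103,137),(133,155)]: print((u,v),onz('top0',u,v,.03))
data=[([-1.3472,.5372,-.0044,1.5389,.0026,1.0673,-.0712],[.1856,.6226,.4038],[-.0001,.1444,.9895,-.0009]),
([-1.1374,.6111,.4169,1.8986,.3607,.7464,-.3284],[.4597,.322,.2834],[.2136,.396,.8872,-.1022])]
import itertools
def fk(q,p,sg):
    d1,a,b,c,o1,o7,e1,e2=p
    rz=lambda t:R.from_euler('z',t).as_matrix(); ry=lambda t:R.from_euler('y',t).as_matrix()
    T=rz(sg[0]*q[0]+o1); x=np.array([0,0,d1])
    T=T@ry(q[1])@rz(sg[1]*q[2]); x=x+T@[e1,0,a]
    T=T@ry(q[3])@rz(sg[2]*q[4]); x=x+T@[e2,0,b]
    T=T@ry(q[5])@rz(sg[3]*q[6]+o7); x=x+T@[0,0,c]
    return x,T
if __name__=='__main__':
  best=[]
  for sg in itertools.product([1,-1],repeat=4):
    def f(p):
        r=[]
        for q,x,o in data:
            X,T=fk(q,p,sg); Q=R.from_quat([o[1],o[2],o[3],o[0]]).as_matrix()
            r+=list(X-x)+list(.3*R.from_matrix(Q.T@T).as_rotvec())
        return np.r_[r,1e-3*np.array([p[0]-.34,p[1]-.45,p[2]-.45,p[3]-.13])]
    for o7 in (0,1.57,3.14,-1.57):
      s=least_squares(f,[.34,.45,.45,.13,0 if sg[0]<0 else 2.6,o7,0,0]); best.append((s.cost,sg,s.x))
  best.sort(key=lambda t:t[0])
  for b in best[:4]: print(b)
E
```

```text
(130, 182) [0.5558 0.386  0.03  ]
(140, 214) [0.46   0.3479 0.03  ]
(158, 250) [0.3562 0.2872 0.03  ]
(123, 277) [0.2747 0.3866 0.03  ]
(103, 137) [0.6965 0.4851 0.03  ]
(133, 155) [0.64   0.3838 0.03  ]
(np.float64(3.812184719858679e-05), (-1, -1, -1, -1), array([-1.1129,  3.0439,  0.6587,  1.7766, -0.0562,  1.5179, -1.7797,
       -0.0986]))
(np.float64(3.812184719858688e-05), (-1, -1, -1, -1), array([-1.1129,  3.0439,  0.6587,  1.7766, -0.0562,  1.5179, -1.7797,
       -0.0986]))
(np.float64(3.812184719858971e-05), (-1, -1, -1, -1), array([-1.1129,  3.0439,  0.6587,  1.7766, -0.0562,  1.5179, -1.7797,
       -0.0986]))
(np.float64(3.81218471986391e-05), (-1, -1, -1, -1), array([-1.1129,  3.0439,  0.6587,  1.7766, -0.0562,  1.5179, -1.7797,
       -0.0986]))
```

```bash
cat > g.py <<'E'
from h import *
np.set_printoptions(precision=4,suppress=True)
a=np.radians(128.7);M=np.array([np.cos(a),np.sin(a),0]);c,s=np.cos(np.pi/6),.5
Q=fr(-c*Z-s*M,M)
foot=np.array([.6076,.1436,0])
def G(along,h,back=0):
    g=foot+M*along+Z*h; return g-Q[:,2]*(.147+back)
E
python3 - <<'E'
from g import *
plan([(G(.068,.03,.09),Q)],8.8)
E
```

```text
[[0.2,-1.08,1.28,-0.61,0.22,2.95,8.8],[0.2,-1.08,1.28,-0.55,0.25,2.96,8.8]]
2
```

Call:
send_rows([
  [0.2,-1.1,1.3,-0.6,0.2,1.5,8.8],
  [0.2,-1.1,1.3,-0.6,0.2,1.5,8.8],
  [0,0,0,0,0,1.5,8.8],
  [0,0,0,0,0,1.5,8.8],
  [0,0,0,0,0,0,8.8],
  [0,0,0,0,0,0,8.8],
  [0,0,0,0,0,0,8.8],
  [0,0,0,0,0,0,8.8],
  [0,0,0,0,0,0,8.8],
  [0,0,0,0,0,0,8.8],
])

```text
time_s: 2.2
ee_pos: [0.4875, 0.2961, 0.2372]
orientation: [0.231, 0.414, 0.874, -0.107]
contact_force: [0.4, -0.1, -0.3]
grip_width: 0.996
```

```bash
python3 - <<'E'
from g import *
s=sense(); print(s['time_s'],s['joint_positions'],s['ee_pos'],s['orientation'],s['qd'])
save(read_camera('wrist'),'wrist2')
plan([(G(.068,.03,.0),Q)],8.8)
for z_ in (.046,):
  for al in (0,.09):
    for w in (-.023,.023): print(al,w,proj('wrist2',foot+M*al+Q[:,1]*w+Z*z_))
E
```

```text
2.2 [-1.099   0.7131  0.4494  1.8993  0.3823  0.6442 -0.3733] [0.4875 0.2961 0.2372] [ 0.2309  0.414   0.8739 -0.1073] [ 0.0013  0.0031  0.0001  0.0005  0.0008  0.0004 -0.0002]
[[0.17,-0.17,0.16,-0.21,-0.08,3.18,8.8],[0.17,-0.17,0.16,-0.21,-0.07,3.18,8.8],[0.17,-0.17,0.16,-0.2,-0.06,3.18,8.8]]
3
0 -0.023 [226.5985 268.2791]
0 0.023 [272.3802 268.4607]
0.09 -0.023 [219.4333 210.7756]
0.09 0.023 [279.7613 211.1325]
```

View pics/wrist2.png

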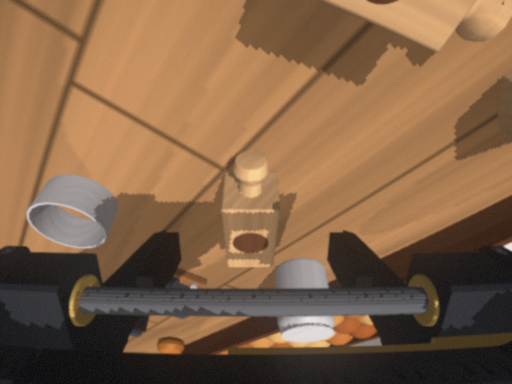

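The wrist view shows the target centred between the fingers. The head edge of its top face is at (222–279, 211) and the foot edge at (228–273, 266), within 2–3 px of my projection. Next is the reach model.

```bash
cat > kin.py <<'E'
from g import *
from scipy.optimize import least_squares
data=[([-1.3472,.5372,-.0044,1.5389,.0026,1.0673,-.0712],[.1856,.6226,.4038],[-.0001,.1444,.9895,-.0009]),
([-1.0990,.7131,.4494,1.8993,.3823,.6442,-.3733],[.4875,.2961,.2372],[.2309,.414,.8739,-.1073])]
rz=lambda t:R.from_euler('z',-t).as_matrix(); ry=lambda t:R.from_euler('y',t).as_matrix()
def fk(q,p):
    d1,a,b,c,o1,o7,e1,e2,e3=p
    T=rz(q[0]+o1); x=np.array([0,0,d1])
    T=T@ry(q[1])@rz(q[2]); x=x+T@[e1,0,a]
    T=T@ry(q[3])@rz(q[4]); x=x+T@[e2,0,b]
    T=T@ry(q[5])@rz(q[6]+o7); x=x+T@[e3,0,c]
    return x,T
def f(p):
    r=[]
    for q,x,o in data:
        X,T=fk(q,p); Qm=R.from_quat([o[1],o[2],o[3],o[0]]).as_matrix()
        r+=list(X-x)+list(.3*R.from_matrix(Qm.T@T).as_rotvec())
    return np.r_[r,3e-3*(p[:4]-[.35,.43,.43,.12]),1e-2*p[6:]]
sol=min((least_squares(f,[.34,.45,.45,.13,0,o,0,0,0]) for o in (1.57,-1.57,0,3.14)),key=lambda s:s.cost); PAR=sol.x
lo=np.array([-2.7,-.37,-1.27,.24,-1.31,.19,-2.76]);hi=np.array([2.7,2.16,1.26,2.4,4.45,1.91,2.76])
def ik(P,Qm,q0=None,n=12):
    rng=np.random.default_rng(0);best=None
    for i in range(n):
        q=q0 if (i==0 and q0 is not None) else rng.uniform(lo,hi)
        s=least_squares(lambda q:(lambda X,T:np.r_[X-P,.3*R.from_matrix(Qm.T@T).as_rotvec()])(*fk(q,PAR)),q,bounds=(lo,hi))
        if best is None or s.cost<best.cost: best=s
        if best.cost<1e-7: break
    return best.x,np.sqrt(2*best.cost)
if __name__=='__main__':
    print(PAR,sol.cost)
    q0=np.array(data[-1][0])
    for hd,name in [(-CY,'from robot'),(-CX,'over stop jaw'),(CY,'from far')]:
        for t in (30,40,50):
            c_,s_=np.cos(np.radians(t)),np.sin(np.radians(t))
            Qs=fr(c_*hd-s_*Z,Z)
            g=cl(.095,0,.012+.068)
            for sgn in (1,-1):
                Qq=Qs@np.diag([sgn,sgn,1]); print(name,t,sgn,*ik(g-Qs[:,2]*.147,Qq,q0))
E
python3 kin.py
```

```text
[ 0.3786  0.4632  0.4505  0.1994  0.0003  4.7126 -0.0038 -0.0489 -0.0449] 2.6113270097443513e-07
from robot 30 1 [-0.1879  0.6979  0.2931  2.3095  3.2475  0.9003  1.3367] 1.9818156522122056e-10
from robot 30 -1 [-0.6312  1.1828  0.672   2.3318  3.162   1.209  -2.2919] 5.97719090438428e-08
from robot 40 1 [ 0.4665  0.5879 -0.3806  2.2356  3.0166  0.5213  1.8981] 1.3999810365575937e-07
from robot 40 -1 [-0.3714  0.8348  0.4589  2.3305  3.3243  0.8552 -2.0136] 1.071676287561407e-07
from robot 50 1 [-0.7175  0.7551  0.8559  2.1655  4.0051  0.4899  0.3515] 2.1287712230755033e-07
from robot 50 -1 [-0.0888  0.6088  0.1784  2.2774  3.3335  0.4452 -1.8049] 3.8665760385212854e-09
over stop jaw 30 1 [-0.3808  0.9377  0.109   1.6298  0.9273  1.2585  2.1682] 9.57573276075275e-08
over stop jaw 30 -1 [-0.7638  1.1799  0.5588  1.5547  0.4588  1.0578 -0.7833] 7.902501199462716e-08
over stop jaw 40 1 [-0.3438  0.8409  0.1346  1.6979  0.8388  1.0995  2.2632] 7.435306896029589e-10
over stop jaw 40 -1 [-0.7224  1.0601  0.535   1.6318  0.4035  0.9478 -0.7067] 6.554991184527526e-08
over stop jaw 50 1 [-0.3152  0.7605  0.1855  1.757   0.7048  0.94    2.4065] 6.04649304614192e-09
over stop jaw 50 -1 [-0.5615  0.9138  0.3706  1.6941  0.4734  0.883  -0.7037] 4.805031807274821e-13
from far 30 1 [0.0594 1.2649 0.0317 0.9282 0.     1.91   1.6056] 0.03116865782805012
from far 30 -1 [ 0.0627  1.4474  0.0269  0.7016  0.      1.91   -1.5403] 0.05354994424777673
from far 40 1 [ 0.2399  1.2144 -0.3644  0.9997  0.2691  1.8528  1.4159] 8.429868679403729e-08
from far 40 -1 [ 0.0658  1.4242  0.0214  0.6613  0.      1.91   -1.5433] 0.007762696684315039
from far 50 1 [ 0.1465  1.0332 -0.1264  1.2247  0.1025  1.5894  1.5257] 1.827862291130588e-07
from far 50 -1 [-0.0697  1.2898  0.3481  0.8838 -0.2693  1.7089 -1.4046] 7.457036538672511e-08
```

Call:
send_rows([
  [0.2,-0.2,0.2,-0.2,-0.1,2.4,8.8],
  [0.2,-0.2,0.2,-0.2,-0.1,2.4,8.8],
  [0.2,-0.2,0.2,-0.2,0,2.4,8.8],
  [0,0,0,0,0,2.3,8.8],
  [0,0,0,0,0,0,8.8],
  [0,0,0,0,0,0,8.8],
  [0,0,0,0,0,0,4],
  [0,0,0,0,0,0,4],
  [0,0,0,0,0,0,4],
  [0,0,0,0,0,0,4],
], squeeze=35)

```text
time_s: 3.25
ee_pos: [0.519, 0.2543, 0.1579]
orientation: [0.234, 0.419, 0.87, -0.113]
contact_force: [-0.9, -0.5, 0.3]
grip_width: 0.659
```

```bash
python3 - <<'E'
from g import *
s=sense(); print(s['time_s'],s['joint_positions'],s['ee_pos'],s['orientation'],s['grip_width'],s['contact_force'])
print(G(.068,.03),R.from_matrix(Q.T@tool()[1]).as_rotvec(degrees=True))
save(read_camera('wrist'),'wrist3')
E
```

```text
3.25 [-1.0139  0.8732  0.4567  1.891   0.3971  0.4816 -0.3897] [0.519  0.2543 0.1579] [ 0.2339  0.4192  0.87   -0.1127] 0.6587484158967484 [-0.8558 -0.46    0.271 ]
[0.5191 0.254  0.1573] [ 0.0797 -0.0923  0.1305]
```

View pics/wrist3.png

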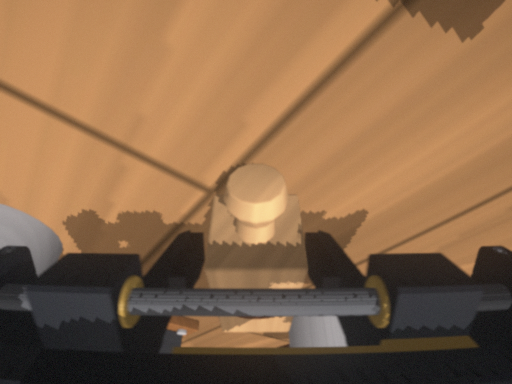

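The mould (knob at (255,190)) is centred and the fingers are still closing. I'll plan the lift and stand-up path, simulating it with the fitted kinematics.

```bash
cat > path.py <<'E'
from kin import *
# mould-foot target -> tcp. grasp pt in mould frame: 68 along, 7 toward tool back side
def stand(x,foot_h,t=30,y=0):
    c_,s_=np.cos(np.radians(t)),np.sin(np.radians(t)); hd=-CX
    Qs=fr(c_*hd-s_*Z,Z); g=cl(x,y,foot_h+.068)-hd*.007
    return g-Qs[:,2]*.147,Qs
if __name__=='__main__':
    P0,Q0=G(.068,.03),Q
    # waypoint: tool down, yaw halfway; tool x az 128.7 -> 198
    az=lambda d:np.array([np.cos(np.radians(d)),np.sin(np.radians(d)),0])
    W=[(P0+[0,0,.12],Q0),(np.array([.52,.17,.37]),fr(-Z,az(165))),(np.array([.545,.14,.37]),fr(-Z,az(225))),]
    P1,Q1=stand(.095,.07); 
    Qm=fr(-np.cos(np.radians(30))*Z-np.sin(np.radians(30))*CX,-CX)
    W+=[(P1+[-0.0,-.02,.12],Q1),(P1,Q1)]
    q=np.array([-1.0139,.8732,.4567,1.891,.3971,.4816,-.3897]); p,Rm=P0,Q0
    for P,Qt in W:
        rv=R.from_matrix(Rm.T@Qt).as_rotvec(degrees=True);n=int(np.ceil(max(np.linalg.norm(rv)/8,np.linalg.norm(P-p)/.04)))
        for i in range(1,n+1):
            Qi=Rm@R.from_rotvec(rv*i/n,degrees=True).as_matrix(); Pi=p+(P-p)*i/n
            s=least_squares(lambda x:(lambda X,T:np.r_[X-Pi,.3*R.from_matrix(Qi.T@T).as_rotvec(),.003*(x-q)])(*fk(x,PAR)),q,bounds=(lo,hi))
            dq=s.x-q;q=s.x
        print(n,q,'last dq',np.abs(dq).max(),s.cost, 'rv',rv)
        p,Rm=P,Qt
    print(); plan(W[:-1],4,start=(P0,Q0),vmax=40,wmax=8)
E
python3 path.py
```

```text
3 [-1.0231  0.643   0.4694  1.9009  0.4058  0.6727 -0.2864] last dq 0.07082493696160064 4.8560575653594876e-08 rv [0. 0. 0.]
6 [-0.4664  0.3033  0.1159  1.9687 -0.0451  0.872   0.9823] last dq 0.2118174954172075 3.0975971693038964e-07 rv [ -9.5003  28.9807 -35.4558]
8 [-0.1983  0.3286 -0.0114  1.9316  0.0048  0.8814  2.1441] last dq 0.14311953616326223 1.0000780140376606e-07 rv [  0.   0. -60.]
10 [-0.4196  0.658   0.1883  1.6443  0.8829  1.3838  2.4164] last dq 0.08614246281357885 5.0537177755046405e-08 rv [ 21.9791  57.1829 -38.0689]
4 [-0.4388  0.8464  0.1743  1.6417  0.8711  1.2872  2.2577] last dq 0.05014827028566182 2.0078555514816505e-08 rv [0. 0. 0.]

[[0.0,0.0,0.0,-2.0,0.0,-3.46,4],[0.0,0.0,0.0,-2.0,0.0,-3.46,4],[0.0,0.0,0.0,-2.0,0.0,-3.46,4],[-1.58,4.83,-5.91,-1.73,-0.86,-0.79,4],[-1.58,4.83,-5.91,-1.56,-1.01,-0.95,4],[-1.58,4.83,-5.91,-1.36,-1.13,-1.1,4],[-1.58,4.83,-5.91,-1.14,-1.23,-1.24,4],[-1.58,4.83,-5.91,-0.9,-1.3,-1.36,4],[-1.58,4.83,-5.91,-0.64,-1.34,-1.46,4],[0.0,0.0,-7.5,-0.4,-0.28,0.0,4]]
[[0.0,0.0,-7.5,-0.36,-0.33,0.0,4],[0.0,0.0,-7.5,-0.31,-0.37,0.0,4],[0.0,0.0,-7.5,-0.26,-0.41,0.0,4],[0.0,0.0,-7.5,-0.2,-0.44,0.0,4],[0.0,0.0,-7.5,-0.15,-0.47,0.0,4],[0.0,0.0,-7.5,-0.08,-0.48,0.0,4],[0.0,0.0,-7.5,-0.02,-0.49,0.0,4],[2.2,5.72,-3.81,0.19,-0.85,0.38,4],[2.2,5.72,-3.81,0.21,-0.83,0.44,4],[2.2,5.72,-3.81,0.21,-0.79,0.49,4]]
[[2.2,5.72,-3.81,0.21,-0.76,0.54,4],[2.2,5.72,-3.81,0.21,-0.72,0.59,4],[2.2,5.72,-3.81,0.19,-0.69,0.64,4],[2.2,5.72,-3.81,0.17,-0.65,0.68,4],[2.2,5.72,-3.81,0.14,-0.61,0.72,4],[2.2,5.72,-3.81,0.11,-0.57,0.76,4],[2.2,5.72,-3.81,0.07,-0.54,0.79,4]]
27
```

Call:
send_rows([
  [0,0,0,0,0,0,4],
  [0,0,0,0,0,0,4],
  [0,0,0,0,0,0,4],
  [0,0,0,0,0,0,4],
  [0,0,0,-0.5,0,-0.87,4],
  [0,0,0,-1.0,0,-1.73,4],
  [0,0,0,-1.5,0,-2.6,4],
  [0,0,0,-1.5,0,-2.6,4],
  [0,0,0,-1.5,0,-2.6,4],
  [0,0,0,0,0,0,4],
], squeeze=40)

```text
time_s: 4.3
ee_pos: [0.5201, 0.254, 0.2812]
orientation: [0.235, 0.42, 0.869, -0.111]
contact_force: [1.2, 0.5, -3.3]
grip_width: 0.519
```

```bash
python3 - <<'E'
from path import *
s=sense(); print(s['time_s'],s['ee_pos'],s['grip_width']*88,s['contact_force'])
save(read_camera('wrist'),'wrist4')
az=lambda d:np.array([np.cos(np.radians(d)),np.sin(np.radians(d)),0])
plan([(np.array([.52,.17,.37]),fr(-Z,az(165))),(np.array([.545,.14,.37]),fr(-Z,az(225)))],4,wmax=8)
E
```

```text
4.3 [0.5201 0.254  0.2812] 45.62939493337902 [ 1.2266  0.5067 -3.3236]
[[-1.58,4.84,-5.95,-1.72,-0.86,-0.76,4],[-1.58,4.84,-5.95,-1.55,-1.0,-0.92,4],[-1.58,4.84,-5.95,-1.35,-1.13,-1.08,4],[-1.58,4.84,-5.95,-1.13,-1.23,-1.21,4],[-1.58,4.84,-5.95,-0.89,-1.3,-1.33,4],[-1.58,4.84,-5.95,-0.64,-1.34,-1.44,4],[0.0,0.0,-7.5,-0.4,-0.28,0.0,4],[0.0,0.0,-7.5,-0.36,-0.33,0.0,4],[0.0,0.0,-7.5,-0.31,-0.37,0.0,4],[0.0,0.0,-7.5,-0.26,-0.41,0.0,4]]
[[0.0,0.0,-7.5,-0.2,-0.44,0.0,4],[0.0,0.0,-7.5,-0.15,-0.47,0.0,4],[0.0,0.0,-7.5,-0.08,-0.48,0.0,4],[0.0,0.0,-7.5,-0.02,-0.49,0.0,4]]
14
```

View pics/wrist4.png

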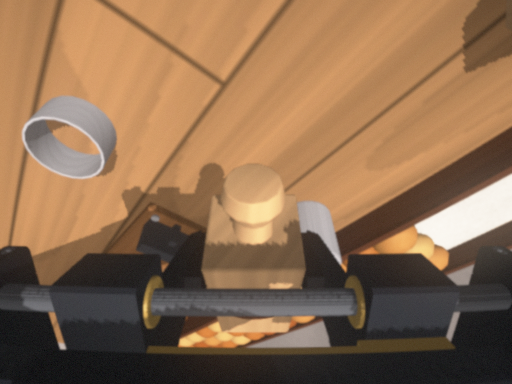

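The mould is held at 45.6 mm with its knob at (253,190), unchanged in the grip, and the bench falls away below it.

Call:
send_rows([
  [-1.6,4.8,-6,-1.7,-0.9,-0.8,4],
  [-1.6,4.8,-6,-1.5,-1.0,-0.9,4],
  [-1.6,4.8,-6,-1.3,-1.1,-1.1,4],
  [-1.6,4.8,-6,-1.1,-1.2,-1.2,4],
  [-1.6,4.8,-6,-0.9,-1.3,-1.3,4],
  [-1.6,4.8,-6,-0.6,-1.3,-1.4,4],
  [0,0,-7.5,-0.4,-0.3,0,4],
  [0,0,-7.5,-0.4,-0.3,0,4],
  [0,0,-7.5,-0.3,-0.4,0,4],
  [0,0,-7.5,-0.3,-0.4,0,4],
])

```text
time_s: 5.35
ee_pos: [0.5313, 0.1564, 0.3656]
orientation: [-0.001, -0.136, 0.991, -0.003]
contact_force: [-0.4, 0.1, -3.0]
grip_width: 0.521
```

```bash
python3 - <<'E'
from path import *
s=sense(); print(s['time_s'],s['joint_positions'],s['ee_pos'],s['grip_width']*88)
az=lambda d:np.array([np.cos(np.radians(d)),np.sin(np.radians(d)),0])
P1,Q1=stand(.095,.07)
plan([(np.array([.545,.14,.37]),fr(-Z,az(225))),(P1+[0,-.02,.12],Q1)],4,wmax=8)
E
```

```text
5.35 [-0.2674  0.4259 -0.1301  1.8252  0.0741  0.8987  1.4116] [0.5313 0.1564 0.3656] 45.843971116978004
[[-0.05,-0.06,-7.34,-0.22,-0.49,-0.11,4],[-0.05,-0.06,-7.34,-0.15,-0.51,-0.11,4],[-0.05,-0.06,-7.34,-0.09,-0.53,-0.11,4],[-0.05,-0.06,-7.34,-0.02,-0.53,-0.11,4],[2.2,5.72,-3.81,0.19,-0.85,0.38,4],[2.2,5.72,-3.81,0.21,-0.83,0.44,4],[2.2,5.72,-3.81,0.21,-0.79,0.49,4],[2.2,5.72,-3.81,0.21,-0.76,0.54,4],[2.2,5.72,-3.81,0.21,-0.72,0.59,4],[2.2,5.72,-3.81,0.19,-0.69,0.64,4]]
[[2.2,5.72,-3.81,0.17,-0.65,0.68,4],[2.2,5.72,-3.81,0.14,-0.61,0.72,4],[2.2,5.72,-3.81,0.11,-0.57,0.76,4],[2.2,5.72,-3.81,0.07,-0.54,0.79,4]]
14
```

Call:
send_rows([
  [0,0,-7.3,-0.2,-0.5,-0.1,4],
  [0,0,-7.3,-0.2,-0.5,-0.1,4],
  [0,0,-7.3,-0.1,-0.5,-0.1,4],
  [0,0,-7.3,0,-0.5,-0.1,4],
  [2.2,5.7,-3.8,0.2,-0.8,0.4,4],
  [2.2,5.7,-3.8,0.2,-0.8,0.4,4],
  [2.2,5.7,-3.8,0.2,-0.8,0.5,4],
  [2.2,5.7,-3.8,0.2,-0.8,0.5,4],
  [2.2,5.7,-3.8,0.2,-0.7,0.6,4],
  [2.2,5.7,-3.8,0.2,-0.7,0.6,4],
])

```text
time_s: 6.35
ee_pos: [0.5729, 0.097, 0.3474]
orientation: [-0.23, -0.533, 0.785, -0.217]
contact_force: [-1.4, -0.6, -4.0]
grip_width: 0.519
```

```bash
python3 - <<'E'
from path import *
s=sense(); print(s['time_s'],s['joint_positions'],s['ee_pos'],s['grip_width']*88)
P1,Q1=stand(.095,.07)
plan([(P1+[0,-.02,.10],Q1)],4,wmax=8)
E
```

```text
6.35 [-0.3059  0.5986 -0.1109  1.6758  0.5876  1.3387  2.0759] [0.5729 0.097  0.3474] 45.69489562098776
[[2.25,5.61,-3.85,-0.12,-0.62,1.11,4],[2.25,5.61,-3.85,-0.18,-0.59,1.12,4],[2.25,5.61,-3.85,-0.26,-0.56,1.12,4],[2.25,5.61,-3.85,-0.33,-0.53,1.11,4]]
4
```

Call:
send_rows([
  [2.25,5.6,-3.85,-0.1,-0.6,1.1,4],
  [2.25,5.6,-3.85,-0.2,-0.6,1.1,4],
  [2.25,5.6,-3.85,-0.3,-0.6,1.1,4],
  [2.25,5.6,-3.85,-0.3,-0.5,1.1,4],
  [0,0,0,0,0,0,4],
  [0,0,0,0,0,0,4],
  [0,0,0,0,0,0,4],
  [0,0,0,0,0,0,4],
  [0,0,0,0,0,0,4],
  [0,0,0,0,0,0,4],
])

```text
time_s: 7.35
ee_pos: [0.5925, 0.067, 0.3145]
orientation: [-0.359, -0.595, 0.631, -0.344]
contact_force: [0.6, 1.1, -1.6]
grip_width: 0.52
```

```bash
python3 - <<'E'
from path import *
s=sense(); print(s['time_s'],s['joint_positions'],s['ee_pos'],s['grip_width']*88)
for c_ in ('scene','top','wrist'): save(read_camera(c_),c_+'5')
crop('scene5',170,120,330,300,4,'sc5')
crop('top5',165,90,365,235,4,'tc5')
P1,Q1=stand(.095,.07)
print(P1,R.from_matrix(Q1.T@tool()[1]).as_rotvec(degrees=True))
E
```

```text
7.35 [-0.3842  0.7221 -0.0263  1.6834  0.9083  1.4608  2.2089] [0.5925 0.067  0.3145] 45.74789772720071
[0.5918 0.086  0.2115] [ 0.015  -0.3289  0.3511]
```

View pics/sc5.png

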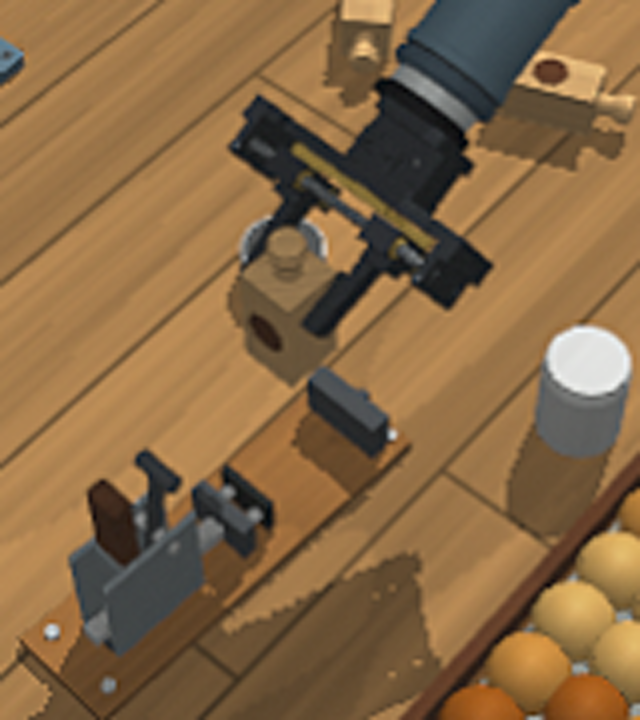

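View pics/tc5.png

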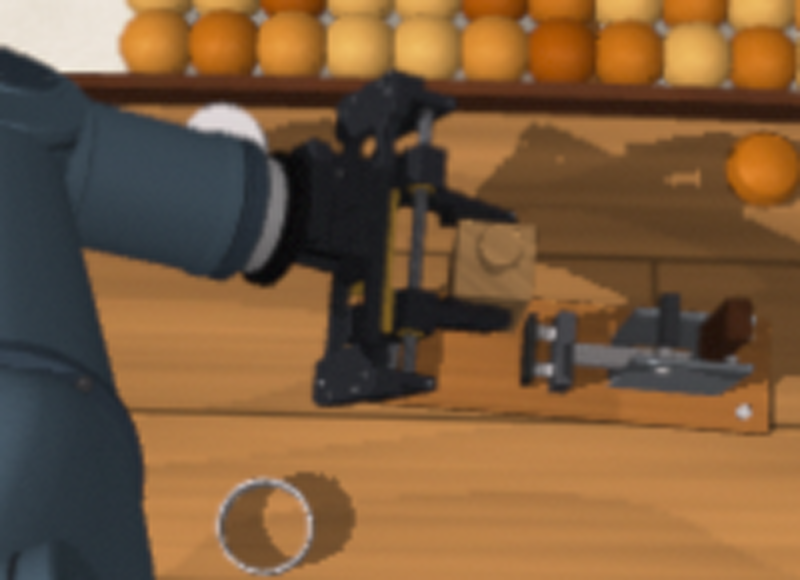

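View pics/wrist5.png

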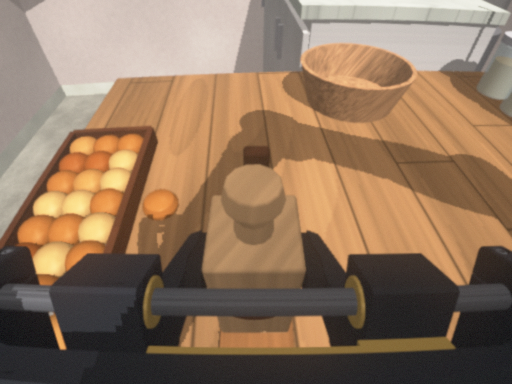

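The mould hangs upright in the gripper (knob at (253,190) in the wrist view, same as at the grasp) on the left of the clamp. I'll check my clamp model by projecting it onto the first pictures before lowering.

```bash
python3 - <<'E'
from path import *
def ov(n,box,s,out):
    im=cv2.imread(f'pics/{n}.png');u0,v0,u1,v1=box
    im=cv2.resize(im[v0:v1,u0:u1],None,fx=s,fy=s,interpolation=cv2.INTER_CUBIC)
    def poly(pts,col):
        q=[((proj(n,p)-[u0,v0]+.5)*s-.5) for p in pts]
        cv2.polylines(im,[np.int32(np.round(q))],True,col,1)
    poly([cl(x,y,.012) for x,y in [(-.16,-.045),(.16,-.045),(.16,.045),(-.16,.045)]],(0,255,0))
    poly([cl(.125,y,z) for y,z in [(-.035,.012),(.035,.012),(.035,.052),(-.035,.052)]],(0,0,255))
    poly([cl(x,y,.178) for x,y in [(-.1,-.015),(-.082,-.015),(-.082,.015),(-.1,.015)]],(255,255,0))
    poly([cl(-.049,y,.159) for y in (-.017,.017)],(255,0,255))
    poly([cl(x,y,.110) for x,y in [(-.12,-.02),(-.036,-.02),(-.036,.02),(-.12,.02)]],(0,255,255))
    cv2.imwrite(f'pics/{out}.png',im)
ov('top0',(240,140,370,210),6,'ovt'); ov('scene0',(165,195,285,305),6,'ovs')
E
```

```text
(no output)
```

View pics/ovt.png

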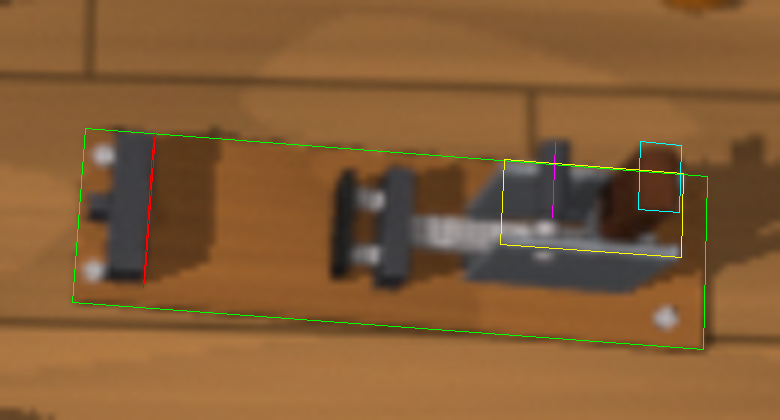

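View pics/ovs.png

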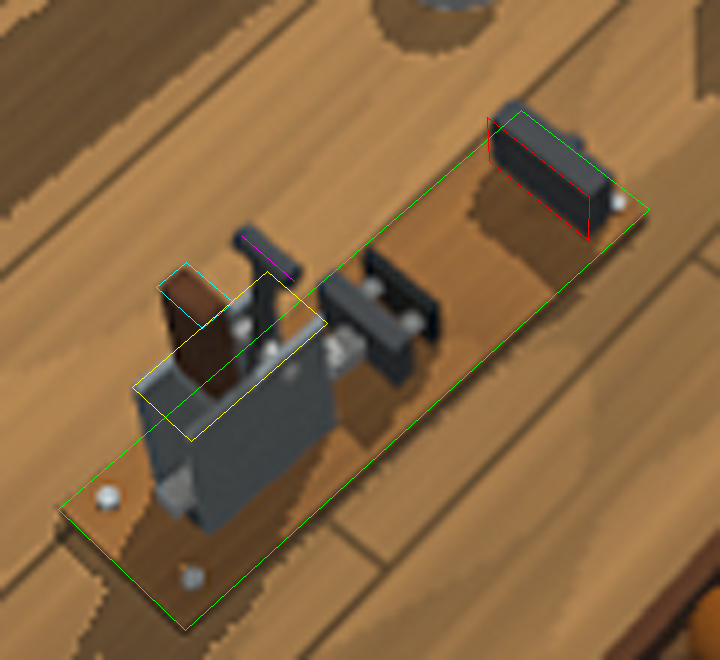

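The model outlines match both pictures to 1–2 mm. Lowering.

```bash
python3 - <<'E'
from path import *
plan([stand(.095,.06),stand(.095,.017)],4,vmax=25)
E
```

```text
[[-0.0,0.07,-0.07,-2.14,0.05,0.81,4],[-0.0,0.07,-0.07,-2.14,0.04,0.81,4],[-0.0,0.07,-0.07,-2.14,0.04,0.81,4],[-0.0,0.07,-0.07,-2.14,0.04,0.8,4],[-0.0,0.07,-0.07,-2.14,0.03,0.8,4],[0.0,0.0,0.0,-1.86,0.0,1.08,4],[0.0,0.0,0.0,-1.86,0.0,1.08,4]]
7
```

Call:
send_rows([
  [0,0.07,-0.07,-2.15,0.04,0.8,4],
  [0,0.07,-0.07,-2.15,0.04,0.8,4],
  [0,0.07,-0.07,-2.15,0.04,0.8,4],
  [0,0.07,-0.07,-2.15,0.04,0.8,4],
  [0,0.07,-0.07,-2.15,0.04,0.8,4],
  [0,0,0,-1.86,0,1.08,4],
  [0,0,0,-1.4,0,0.8,4],
  [0,0,0,-0.46,0,0.28,4],
  [0,0,0,0,0,0,4],
  [0,0,0,0,0,0,4],
])

```text
time_s: 8.5
ee_pos: [0.5922, 0.0863, 0.1588]
orientation: [-0.362, -0.596, 0.628, -0.345]
contact_force: [-0.2, 0.8, -2.8]
grip_width: 0.517
```

```bash
python3 - <<'E'
from path import *
s=sense(); print(s['time_s'],s['ee_pos'],s['grip_width']*88,s['contact_force'],s['joint_positions'])
for c_ in ('scene','top','wrist'): save(read_camera(c_),c_+'6')
P1,Q1=stand(.095,.012)
print(P1,R.from_matrix(Q1.T@tool()[1]).as_rotvec(degrees=True))
crop('scene6',190,170,310,290,6,'sc6')
crop('top6',220,120,350,220,6,'tc6')
plan([(P1-[0,0,.0015],Q1)],4)
E
```

```text
8.5 [0.5922 0.0863 0.1588] 45.53614483807699 [-0.1719  0.8363 -2.7889] [-0.4119  0.9831 -0.028   1.6436  0.9285  1.3465  2.0242]
[0.5918 0.086  0.1535] [0.0475 0.0187 0.0587]
[[-0.05,-0.02,-0.06,-0.58,0.04,0.39,4]]
1
```

View pics/sc6.png

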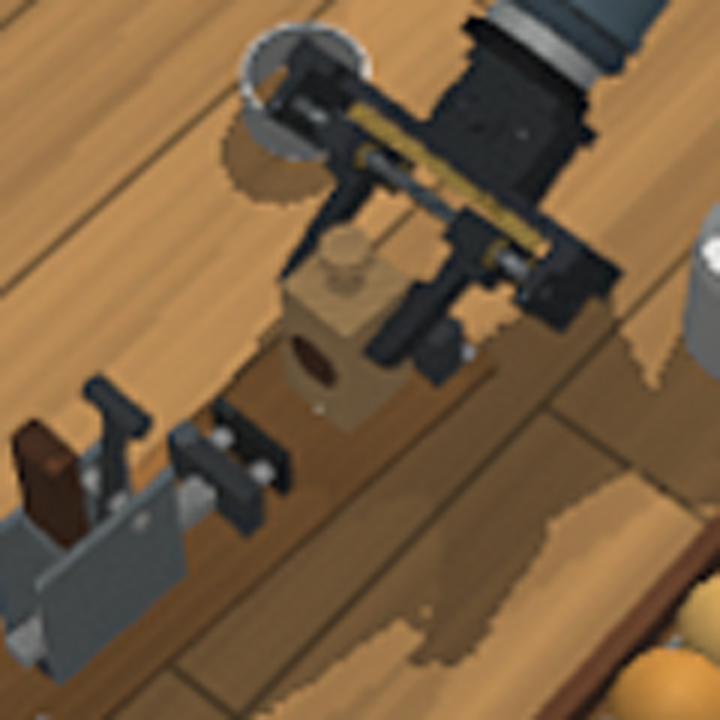

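View pics/tc6.png

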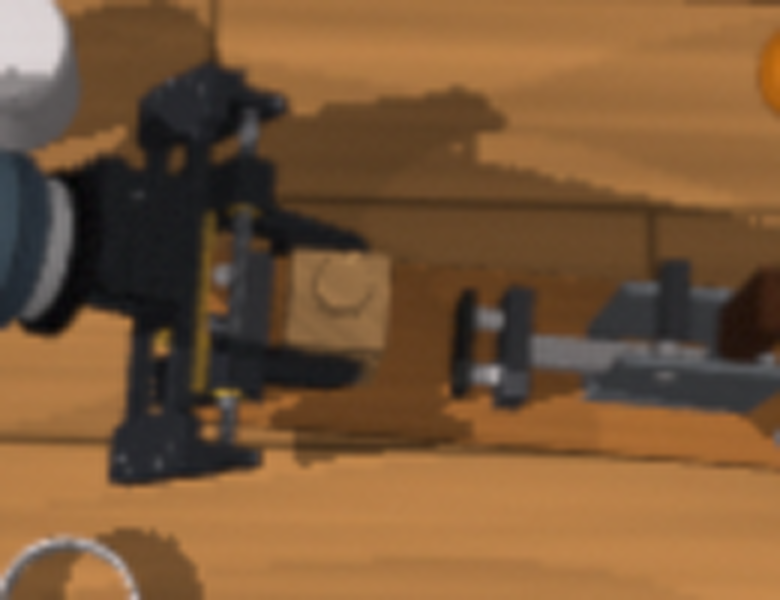

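The mould hangs just above the board between the jaws. In the top crop its head corners are at (290,250), (392,255), (388,350) and (287,345), square with the clamp. Lowering the last millimetres.

Call:
send_rows([
  [0,0,0,-0.15,0,0.09,4],
  [0,0,0,-0.15,0,0.09,4],
  [0,0,0,-0.09,0,0.05,4],
  [0,0,0,0,0,0,4],
  [0,0,0,0,0,0,4],
  [0,0,0,0,0,0,4],
  [0,0,0,0,0,0,4],
  [0,0,0,0,0,0,4],
  [0,0,0,0,0,0,4],
  [0,0,0,0,0,0,4],
])

```text
time_s: 9.65
ee_pos: [0.5918, 0.0863, 0.1538]
orientation: [-0.363, -0.596, 0.628, -0.345]
contact_force: [-1.7, 1.4, 5.3]
grip_width: 0.516
```

```bash
python3 - <<'E'
from path import *
s=sense(); print(s['time_s'],s['ee_pos'],s['grip_width']*88,s['contact_force'],s['torque'])
n='top6'
for x in (.072,.118):
  for y in (.023,-.023): print(x,y,(proj(n,cl(x,y,.107))-[220,120]+.5)*6-.5)
E
```

```text
9.65 [0.5918 0.0863 0.1538] 45.388617448741904 [-1.7193  1.4451  5.2828] [ 0.1488  0.2606 -0.2536]
0.072 0.023 [385.2508 353.8878]
0.072 -0.023 [391.1713 256.933 ]
0.118 0.023 [285.4851 346.4907]
0.118 -0.023 [292.2241 249.5937]
```

The head corners match the projection to within about 1 mm, and the upward force shows the foot is on the board. Releasing.

Call:
send_rows([
  [0,0,0,0,0,0,5.2],
  [0,0,0,0,0,0,5.8],
  [0,0,0,0,0,0,6.6],
  [0,0,0,0,0,0,7.5],
  [0,0,0,0,0,0,7.5],
  [0,0,0,0,0,0,7.5],
  [0,0,0,0,0,0,7.5],
  [0,0,0,0,0,0,7.5],
  [0,0,0,0,0,0,7.5],
  [0,0,0,0,0,0,7.5],
])

```text
time_s: 10.65
ee_pos: [0.5918, 0.0864, 0.1534]
orientation: [-0.363, -0.596, 0.628, -0.345]
contact_force: [0.4, 0.2, -0.4]
grip_width: 0.851
```

```bash
python3 - <<'E'
from path import *
s=sense(); print(s['time_s'],s['ee_pos'],s['grip_width']*88,s['contact_force'],s['torque'])
for c_ in ('scene','top','wrist'): save(read_camera(c_),c_+'7')
crop('scene7',190,170,310,290,5,'sc7')
crop('top7',220,120,350,220,5,'tc7')
E
```

```text
10.65 [0.5918 0.0864 0.1534] 74.85095535316655 [ 0.3803  0.2147 -0.3584] [0.8537 0.0253 0.0291]
```

View pics/sc7.png

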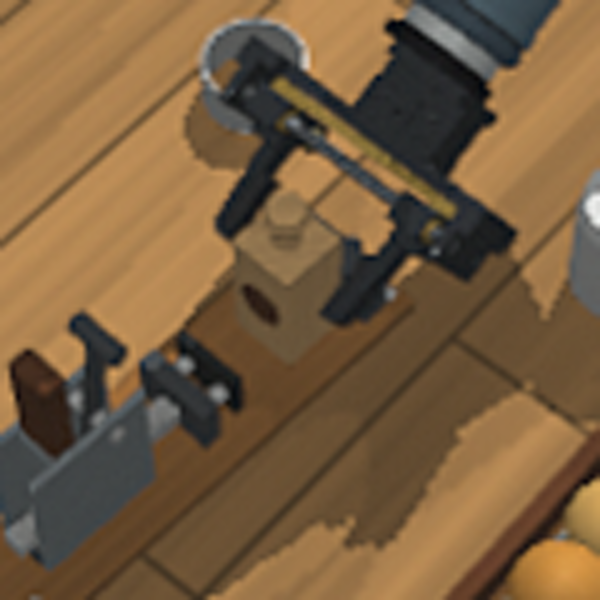

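View pics/tc7.png

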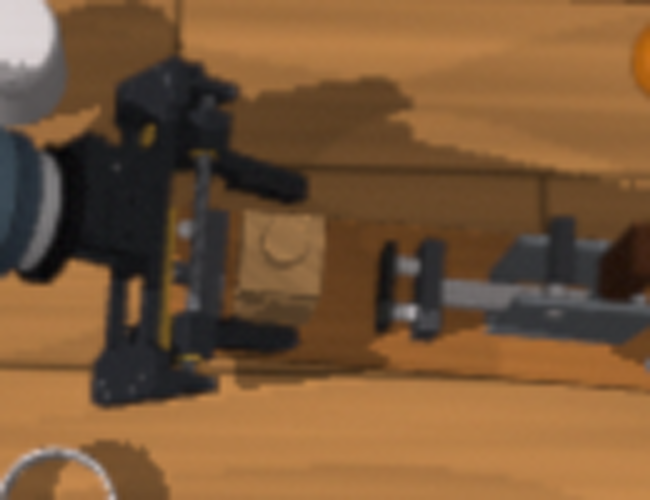

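The mould stands free and square; in the top crop its head centre is at about (283,252) with clear gaps to both fingers. I'll back off along the tool axis, then plan to push the bar with closed fingers from its front.

```bash
cat > path2.py <<'E'
from path import *
az=lambda d:np.array([np.cos(np.radians(d)),np.sin(np.radians(d)),0])
QT=fr(-Z,CX)
def bar(gap,z=.166):   # finger leading side at clamp x = -0.042+gap ; grasp point centre 9mm ahead
    return cl(-.042+gap+.009,0,z+.147),QT
if __name__=='__main__':
    s=sense(); q=np.array(s['joint_positions']); p,Rm=tool()
    W=[(p-Rm[:,2]*.12,Rm),(p-Rm[:,2]*.12+[-.03,-.03,.16],fr(-Z,az(215))),(np.array([.55,.05,.43]),fr(-Z,az(150))),(bar(.03)[0]+[0,0,.08],QT),bar(.03)]
    p0=(p,Rm)
    for P,Qt in W:
        rv=R.from_matrix(Rm.T@Qt).as_rotvec(degrees=True);n=int(np.ceil(max(np.linalg.norm(rv)/8,np.linalg.norm(P-p)/.04)))
        for i in range(1,n+1):
            Qi=Rm@R.from_rotvec(rv*i/n,degrees=True).as_matrix(); Pi=p+(P-p)*i/n
            s=least_squares(lambda x:(lambda X,T:np.r_[X-Pi,.3*R.from_matrix(Qi.T@T).as_rotvec(),.003*(x-q)])(*fk(x,PAR)),q,bounds=(lo,hi))
            dq=s.x-q;q=s.x
        print(n,P,q,'last dq',np.abs(dq).max(),s.cost,'rv',rv)
        p,Rm=P,Qt
    plan(W,7.5,start=p0,vmax=40,wmax=8)
E
python3 path2.py
```

```text
4 [0.5971 0.1902 0.2134] [-0.4307  0.9204 -0.0431  1.4812  0.8874  1.5057  2.1876] last dq 0.04912126745539891 2.503802697859505e-08 rv [0. 0. 0.]
10 [0.5671 0.1602 0.3734] [-0.0642  0.3744 -0.2182  1.8688  0.1005  0.909   1.8521] last dq 0.09449497430054819 9.106065679325847e-08 rv [-27.2    -55.7093  47.0959]
9 [0.55 0.05 0.43] [-0.1198  0.2465 -0.0242  1.8879  0.007   1.0073  0.9003] last dq 0.10669505041813487 5.46710965600385e-08 rv [ 0.  0. 65.]
8 [ 0.5798 -0.146   0.393 ] [-0.0108  0.4376  0.2288  1.7296 -0.1154  0.9875  0.2095] last dq 0.08247296187862607 4.855541390941644e-08 rv [ 0.    0.   62.95]
3 [ 0.5798 -0.146   0.313 ] [ 0.0011  0.5301  0.2111  1.7957 -0.1439  0.8307  0.23  ] last dq 0.05152408728282587 1.9541388042288154e-08 rv [0. 0. 0.]
[[0.0,0.0,0.0,0.0,0.0,-3.0,7.5],[0.0,0.0,0.0,0.0,0.0,-3.0,7.5],[0.0,0.0,0.0,0.0,0.0,-3.0,7.5],[0.0,0.0,0.0,0.0,0.0,-3.0,7.5],[-2.72,-5.57,4.71,1.54,0.28,-0.53,7.5],[-2.72,-5.57,4.71,1.5,0.19,-0.66,7.5],[-2.72,-5.57,4.71,1.45,0.1,-0.8,7.5],[-2.72,-5.57,4.71,1.37,0.03,-0.93,7.5],[-2.72,-5.57,4.71,1.27,-0.03,-1.06,7.5],[-2.72,-5.57,4.7
[... 195 characters left out ...]
7.22,0.86,-0.89,-0.63,7.5],[0.0,0.0,7.22,0.74,-0.99,-0.63,7.5],[0.0,0.0,7.22,0.61,-1.08,-0.63,7.5],[0.0,0.0,7.22,0.47,-1.15,-0.63,7.5],[0.0,0.0,7.22,0.32,-1.2,-0.63,7.5],[0.0,0.0,7.22,0.17,-1.23,-0.63,7.5]]
[[0.0,0.0,7.22,0.01,-1.24,-0.63,7.5],[0.0,0.0,7.22,-0.15,-1.23,-0.63,7.5],[0.0,0.0,7.22,-0.3,-1.2,-0.63,7.5],[0.0,0.0,7.87,-1.55,-1.94,0.46,7.5],[0.0,0.0,7.87,-1.8,-1.71,0.46,7.5],[0.0,0.0,7.87,-2.01,-1.44,0.46,7.5],[0.0,0.0,7.87,-2.19,-1.15,0.46,7.5],[0.0,0.0,7.87,-2.33,-0.84,0.46,7.5],[0.0,0.0,7.87,-2.42,-0.52,0.46,7.5],[0.0,0.0,7.87,-2.47,-0.18,0.46,7.5]]
[[0.0,0.0,7.87,-2.47,0.16,0.46,7.5],[0.0,0.0,0.0,0.0,0.0,2.67,7.5],[0.0,0.0,0.0,0.0,0.0,2.67,7.5],[0.0,0.0,0.0,0.0,0.0,2.67,7.5]]
34
```

Call:
send_rows([
  [0,0,0,0,0,-2,7.5],
  [0,0,0,0,0,-3,7.5],
  [0,0,0,0,0,-3,7.5],
  [0,0,0,0,0,-4,7.5],
  [-2.7,-5.5,4.7,1.6,0.3,-0.6,5],
  [-2.7,-5.5,4.7,1.6,0.2,-0.7,3],
  [-2.7,-5.5,4.7,1.5,0.1,-0.8,0],
  [-2.7,-5.5,4.7,1.4,0,-0.9,0],
  [-2.7,-5.5,4.7,1.3,0,-1.1,0],
  [-2.7,-5.5,4.7,1.2,-0.1,-1.2,0],
])

```text
time_s: 11.8
ee_pos: [0.5782, 0.1729, 0.3143]
orientation: [-0.155, -0.444, 0.87, -0.149]
contact_force: [0.4, -0.5, -0.2]
grip_width: 0.331
```

```bash
python3 - <<'E'
from path2 import *
s=sense(); print(s['time_s'],s['ee_pos'],s['joint_positions'])
plan([(np.array([.567,.16,.3734]),fr(-Z,az(215))),(np.array([.55,.05,.43]),fr(-Z,az(150))),(bar(.03)[0]+[0,0,.08],QT)],0,vmax=40,wmax=8.2)
E
```

```text
11.8 [0.5782 0.1729 0.3143] [-0.3159  0.6566 -0.1882  1.6194  0.4297  1.2386  1.8134]
[[-2.76,-5.59,4.7,0.98,-0.13,-1.17,0],[-2.76,-5.59,4.7,0.85,-0.15,-1.27,0],[-2.76,-5.59,4.7,0.71,-0.15,-1.35,0],[-2.76,-5.59,4.7,0.57,-0.13,-1.42,0],[0.0,0.0,8.12,0.96,-1.0,-0.71,0],[0.0,0.0,8.12,0.81,-1.13,-0.71,0],[0.0,0.0,8.12,0.64,-1.23,-0.71,0],[0.0,0.0,8.12,0.46,-1.31,-0.71,0],[0.0,0.0,8.12,0.27,-1.36,-0.71,0],[0.0,0.0,8.12,0.08,-1.39,-0.71,0]]
[[0.0,0.0,8.12,-0.12,-1.39,-0.71,0],[0.0,0.0,8.12,-0.32,-1.36,-0.71,0],[0.0,0.0,7.87,-1.55,-1.94,0.46,0],[0.0,0.0,7.87,-1.8,-1.71,0.46,0],[0.0,0.0,7.87,-2.01,-1.44,0.46,0],[0.0,0.0,7.87,-2.19,-1.15,0.46,0],[0.0,0.0,7.87,-2.33,-0.84,0.46,0],[0.0,0.0,7.87,-2.42,-0.52,0.46,0],[0.0,0.0,7.87,-2.47,-0.18,0.46,0],[0.0,0.0,7.87,-2.47,0.16,0.46,0]]
20
```

Call:
send_rows([
  [-2.8,-5.6,4.7,1.0,-0.1,-1.2,0],
  [-2.8,-5.6,4.7,0.8,-0.1,-1.3,0],
  [-2.8,-5.6,4.7,0.7,-0.1,-1.4,0],
  [-2.8,-5.6,4.7,0.6,-0.1,-1.4,0],
  [0,0,8.1,1.0,-1.0,-0.7,0],
  [0,0,8.1,0.8,-1.1,-0.7,0],
  [0,0,8.1,0.6,-1.2,-0.7,0],
  [0,0,8.1,0.5,-1.3,-0.7,0],
  [0,0,8.1,0.3,-1.4,-0.7,0],
  [0,0,8.1,0.1,-1.4,-0.7,0],
])

```text
time_s: 12.8
ee_pos: [0.5528, 0.0788, 0.4157]
orientation: [-0.002, 0.12, 0.993, -0.001]
contact_force: [0.2, -0.5, 0.3]
grip_width: 0.005
```

```bash
python3 - <<'E'
from path2 import *
s=sense(); print(s['time_s'],s['ee_pos'],s['joint_positions'])
plan([(bar(.03)[0]+[0,0,.08],QT)],0,vmax=40,wmax=8.2)
E
```

```text
12.8 [0.5528 0.0788 0.4157] [-0.1708  0.3708 -0.0657  1.7699  0.0283  1.0056  1.0839]
[[-0.02,-0.01,7.92,-0.8,-2.12,0.23,0],[-0.02,-0.01,7.92,-1.08,-1.99,0.23,0],[-0.02,-0.01,7.92,-1.35,-1.82,0.23,0],[-0.02,-0.01,7.92,-1.58,-1.62,0.23,0],[-0.02,-0.01,7.92,-1.79,-1.38,0.23,0],[-0.02,-0.01,7.92,-1.97,-1.12,0.23,0],[-0.02,-0.01,7.92,-2.1,-0.84,0.23,0],[-0.02,-0.01,7.92,-2.2,-0.55,0.23,0],[-0.02,-0.01,7.92,-2.25,-0.24,0.23,0],[-0.02,-0.01,7.92,-2.26,0.08,0.23,0]]
10
```

Call:
send_rows([
  [0,0,7.9,-0.8,-2.1,0.2,0],
  [0,0,7.9,-1.1,-2.0,0.2,0],
  [0,0,7.9,-1.35,-1.8,0.2,0],
  [0,0,7.9,-1.6,-1.6,0.2,0],
  [0,0,7.9,-1.8,-1.4,0.2,0],
  [0,0,7.9,-2.0,-1.1,0.2,0],
  [0,0,7.9,-2.1,-0.8,0.2,0],
  [0,0,7.9,-2.2,-0.5,0.2,0],
  [0,0,7.9,-2.2,-0.2,0.2,0],
  [0,0,7.9,-2.2,0.1,0.2,0],
])

```text
time_s: 13.8
ee_pos: [0.584, -0.1445, 0.3956]
orientation: [-0.001, 0.724, 0.69, -0.001]
contact_force: [-0.0, -0.6, 0.7]
grip_width: 0.005
```

```bash
python3 - <<'E'
from path2 import *
s=sense(); print(s['time_s'],s['ee_pos'],s['joint_positions'],s['contact_force'])
save(read_camera('scene'),'scene8');save(read_camera('wrist'),'wrist8')
crop('scene8',170,120,310,290,4,'sc8')
plan([bar(.025)],0,vmax=25)
E
```

```text
13.8 [ 0.584  -0.1445  0.3956] [-0.0442  0.4736  0.2884  1.6939 -0.1533  0.9995  0.2506] [-0.0173 -0.5903  0.7418]
[[-0.05,0.05,0.04,-0.1,-0.09,2.06,0],[-0.05,0.05,0.04,-0.1,-0.09,2.06,0],[-0.05,0.05,0.04,-0.1,-0.09,2.06,0],[-0.05,0.05,0.04,-0.1,-0.09,2.06,0]]
4
```

View pics/sc8.png

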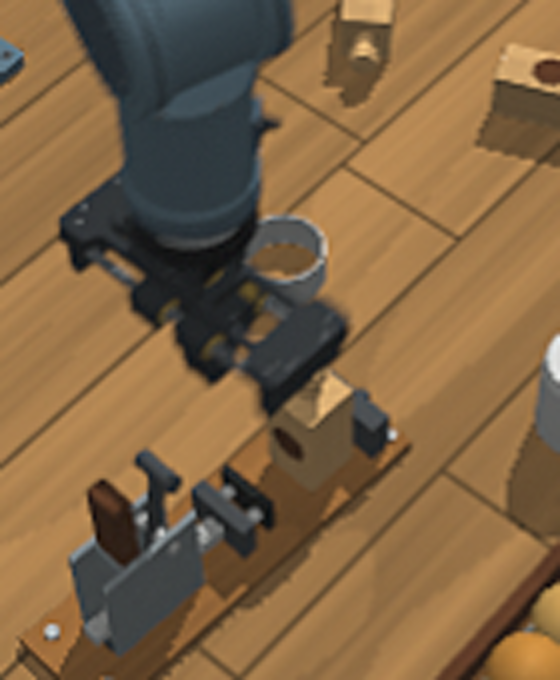

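View pics/wrist8.png

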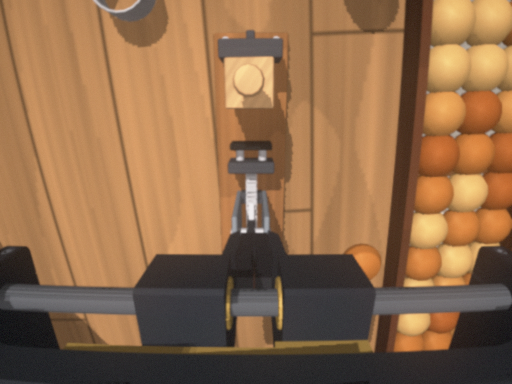

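The wrist view looks straight down the clamp: mould head at (250,80), jaw plate at (250,166), pad at (250,146). The closed fingers are above the gap ahead of the bar. Going down.

Call:
send_rows([
  [0,0,0,-0.1,-0.1,2.0,0],
  [0,0,0,-0.1,-0.1,2.0,0],
  [0,0,0,-0.1,-0.1,2.0,0],
  [0,0,0,-0.1,-0.1,1.6,0],
  [0,0,0,0,0,0.6,0],
  [0,0,0,0,0,0,0],
  [0,0,0,0,0,0,0],
  [0,0,0,0,0,0,0],
  [0,0,0,0,0,0,0],
  [0,0,0,0,0,0,0],
], squeeze=20)

```text
time_s: 14.9
ee_pos: [0.5791, -0.1491, 0.3133]
orientation: [-0.0, 0.723, 0.691, -0.002]
contact_force: [-0.3, -0.0, 0.3]
grip_width: 0.007
```

```bash
cat > st.py <<'E'
from path2 import *
import sys
s=sense(); p=np.array(s['ee_pos']); f=s['contact_force']; d=p-CL
print('t',s['time_s'],'clamp xyz of TCP',np.array([d@CX,d@CY,d[2]]),'Fx clamp',f@CX,'F',f,'rot',R.from_matrix(QT.T@tool()[1]).as_rotvec(degrees=True))
if len(sys.argv)>1:
    n=sys.argv[1]; save(read_camera('wrist'),'w'+n); save(read_camera('scene'),'s'+n)
    a=cv2.imread(f'pics/w{n}.png')[0:300,170:340]; b=cv2.imread(f'pics/s{n}.png')[195:295,170:300]
    a=cv2.resize(a,(340,600),interpolation=cv2.INTER_CUBIC); b=cv2.resize(b,(455,350),interpolation=cv2.INTER_CUBIC)
    im=np.zeros((600,800,3),np.uint8); im[:,:340]=a; im[:350,345:]=b; cv2.imwrite(f'pics/c{n}.png',im)
E
python3 st.py 10
```

```text
t 14.9 clamp xyz of TCP [-0.0062  0.0006  0.3133] Fx clamp -0.02693216723124143 F [-0.3241 -0.0103  0.2771] rot [ 0.1758 -0.1261 -0.4243]
```

View pics/c10.png

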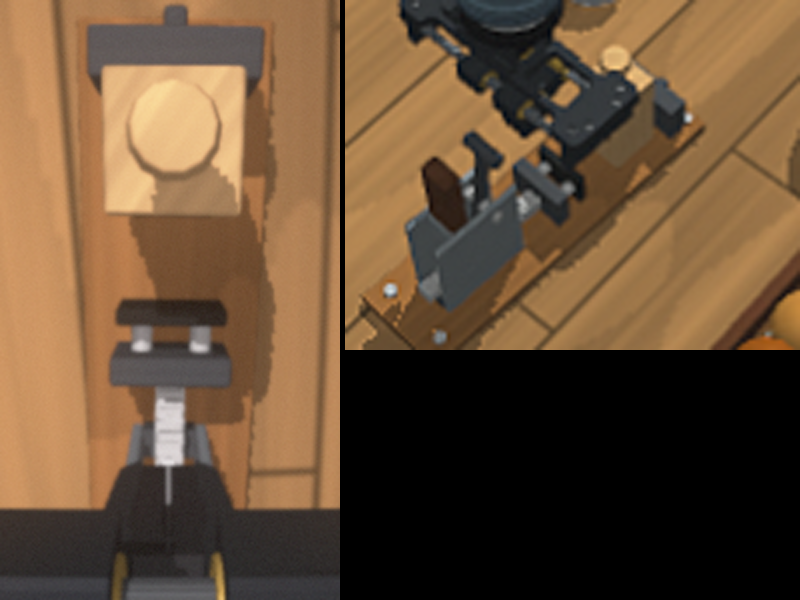

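Call:
send_rows([
  [0,0,0.4,-0.8,0,0,0],
  [0,0,0,-0.8,0,0,0],
  [0,0,0,-0.8,0,0,0],
  [0,0,0,-0.8,0,0,0],
  [0,0,0,-0.6,0,0,0],
  [0,0,0,-0.5,0,0,0],
  [0,0,0,-0.3,0,0,0],
  [0,0,0,0,0,0,0],
  [0,0,0,0,0,0,0],
  [0,0,0,0,0,0,0],
])

```text
time_s: 16.0
ee_pos: [0.5769, -0.1945, 0.3131]
orientation: [-0.001, 0.725, 0.689, -0.002]
contact_force: [-0.3, 4.9, 4.2]
grip_width: 0.009
```

```bash
python3 st.py 11
```

```text
t 16.0 clamp xyz of TCP [-0.0516  0.0004  0.3131] Fx clamp 4.868896220918345 F [-0.2991  4.8908  4.1737] rot [ 0.2055 -0.0481 -0.0475]
```

View pics/c11.png

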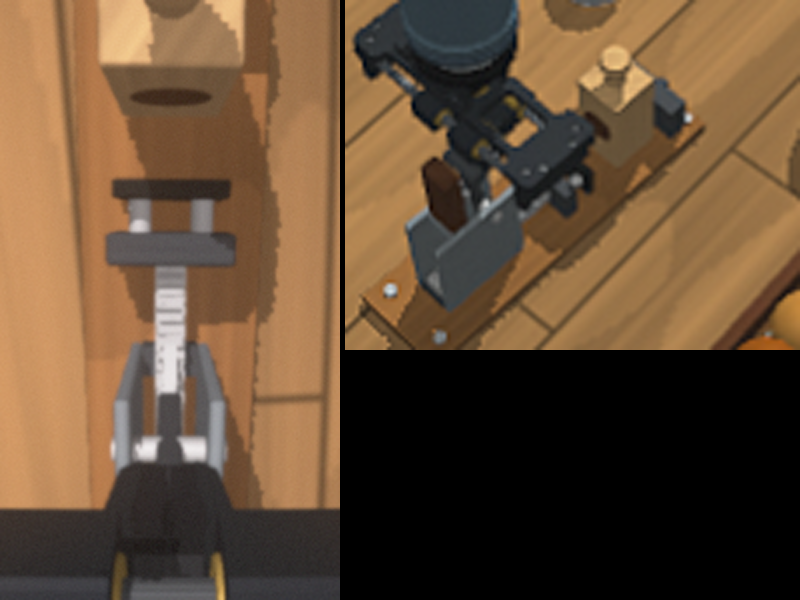

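```bash
cat > pf.py <<'E'
from path2 import *
def X(n,x,y,z):
    p=onz('w'+n,170+(x+.5)/2-.5,(y+.5)/2-.5,z)-CL; return np.array([p@CX,p@CY])*1000
E
python3 -c "
from pf import *
print(X('10',171,301,.05),X('11',171,180,.05)); print('plate top front',X('10',171,343,.052),X('11',171,234,.052)); print('mould top front edge',X('10',171,212,.102),X('11',171,65,.102),X('11',171,113,.012))"
```

```text
[35.5662  0.7593] [40.8228  0.6465]
plate top front [17.1698  0.5794] [19.0988  0.579 ]
mould top front edge [72.5648  1.1886] [71.6983  0.778 ] [73.0848  0.7189]
```

Call:
send_rows([
  [0,0,0,0.9,0,0,0],
  [0,0,0,0.9,0,0,0],
  [0,0,0,0.6,0,0,0],
  [0,0,0,0,0,0,0],
  [0,0,0,-0.7,0,0,0],
  [0,0,0,-0.7,0,0,0],
  [0,0,0,-0.7,0,0,0],
  [0,0,0,-0.5,0,0,0],
  [0,0,0,0,0,0,0],
  [0,0,0,0,0,0,0],
])

```text
time_s: 17.1
ee_pos: [0.5769, -0.1967, 0.3132]
orientation: [-0.001, 0.725, 0.689, -0.001]
contact_force: [-0.6, 6.6, 4.1]
grip_width: 0.003
```

```bash
python3 st.py 12
```

```text
t 17.1 clamp xyz of TCP [-0.0538  0.0004  0.3132] Fx clamp 6.579611422863556 F [-0.5947  6.619   4.1098] rot [ 0.1911 -0.0184 -0.0146]
```

View pics/c12.png

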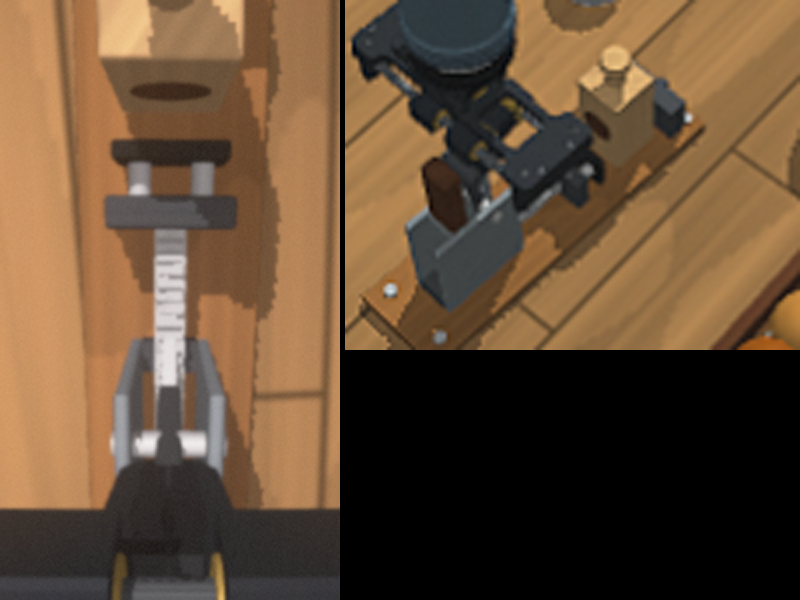

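```bash

python3 -c "
from pf import *
for n,a,b,c in [('11',180,234,265),('12',141,197,228)]: print(X(n,171,a,.05),X(n,171,b,.052),X(n,171,c,.012))
print(X('12',171,59,.102),X('12',171,107,.012))"
```

```text
[40.8228  0.6465] [19.0988  0.579 ] [3.0543 0.4984]
[53.9089  0.523 ] [31.9046  0.468 ] [18.8266  0.3958]
[71.3406  0.6144] [73.6463  0.5373]
```

Jaw advanced about 13 mm and the pad face is now near clamp x = 54 mm. The mould's front face is at 72, so about 25 mm remain until it meets the fixed jaw.

Call:
send_rows([
  [0,0,0,0.9,0,0,0],
  [0,0,0,0.9,0,0,0],
  [0,0,0,0.8,0,0,0],
  [0,0,0,0,0,0,0],
  [0,0,0,-0.7,0,0,0],
  [0,0,0,-0.7,0,0,0],
  [0,0,0,-0.7,0,0,0],
  [0,0,0,-0.5,0,0,0],
  [0,0,0,0,0,0,0],
  [0,0,0,0,0,0,0],
])

```text
time_s: 18.2
ee_pos: [0.5768, -0.1968, 0.3132]
orientation: [-0.001, 0.725, 0.689, -0.001]
contact_force: [-1.0, 6.0, 4.0]
grip_width: 0.005
```

```bash
python3 st.py 13
```

```text
t 18.2 clamp xyz of TCP [-0.0539  0.0004  0.3132] Fx clamp 5.926080871969207 F [-0.9694  5.9839  4.0267] rot [ 0.2033 -0.0147 -0.0083]
```

View pics/c13.png

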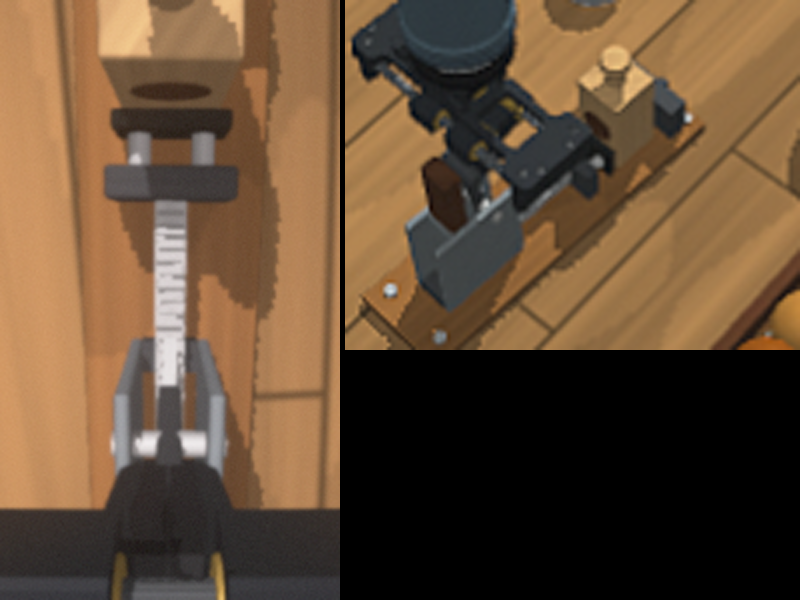

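Call:
send_rows([
  [0,0,0,0.9,0,0,0],
  [0,0,0,0.9,0,0,0],
  [0,0,0,0.8,0,0,0],
  [0,0,0,0,0,0,0],
  [0,0,0,-0.6,0,0,0],
  [0,0,0,-0.6,0,0,0],
  [0,0,0,-0.5,0,0,0],
  [0,0,0,-0.5,0,0,0],
  [0,0,0,-0.4,0,0,0],
  [0,0,0,0,0,0,0],
])

```text
time_s: 19.3
ee_pos: [0.5768, -0.1967, 0.3133]
orientation: [-0.001, 0.725, 0.689, -0.001]
contact_force: [-0.1, 5.9, 3.5]
grip_width: 0.002
```

```bash
python3 st.py 14
```

```text
t 19.3 clamp xyz of TCP [-0.0538  0.0004  0.3133] Fx clamp 5.933428323116596 F [-0.1404  5.9485  3.4729] rot [ 0.2054  0.0075 -0.0016]
```

View pics/c14.png

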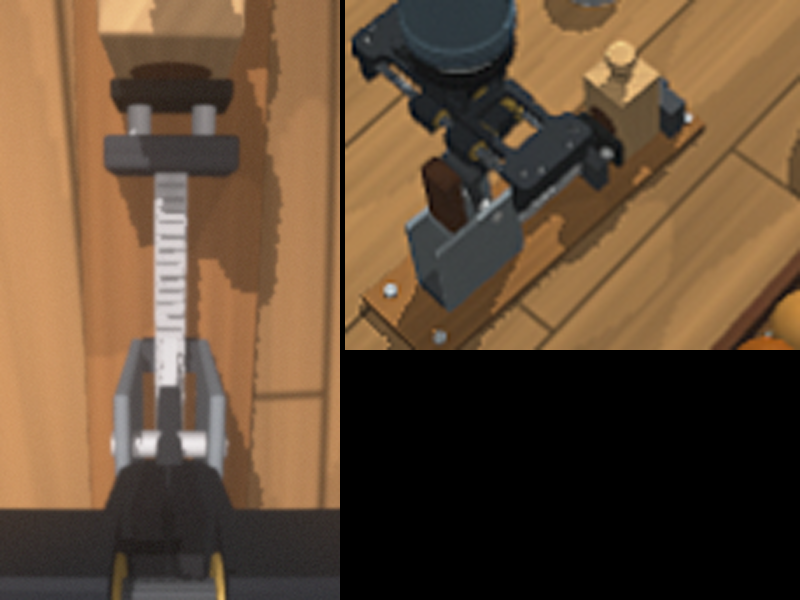

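The pad touched and pushed the mould about 6 mm towards the fixed jaw. The pad isn't compressed yet (force 5.9 N, pad–plate gap unchanged). I'll now re-squeeze gradually, watching the force.

Call:
send_rows([
  [0,0,0,0.9,0,0,0],
  [0,0,0,0.9,0,0,0],
  [0,0,0,0.8,0,0,0],
  [0,0,0,0,0,0,0],
  [0,0,0,-0.5,0,0,0],
  [0,0,0,-0.5,0,0,0],
  [0,0,0,-0.4,0,0,0],
  [0,0,0,-0.1,0,0,0],
  [0,0,0,0,0,0,0],
  [0,0,0,0,0,0,0],
])

```text
time_s: 20.4
ee_pos: [0.5775, -0.1845, 0.3134]
orientation: [-0.002, 0.725, 0.689, -0.001]
contact_force: [-1.1, 9.9, 6.5]
grip_width: 0.002
```

```bash
python3 st.py 15
```

```text
t 20.4 clamp xyz of TCP [-0.0416  0.0004  0.3134] Fx clamp 9.807951791279308 F [-1.1382  9.8796  6.5393] rot [ 0.228   0.0839 -0.0677]
```

View pics/c15.png

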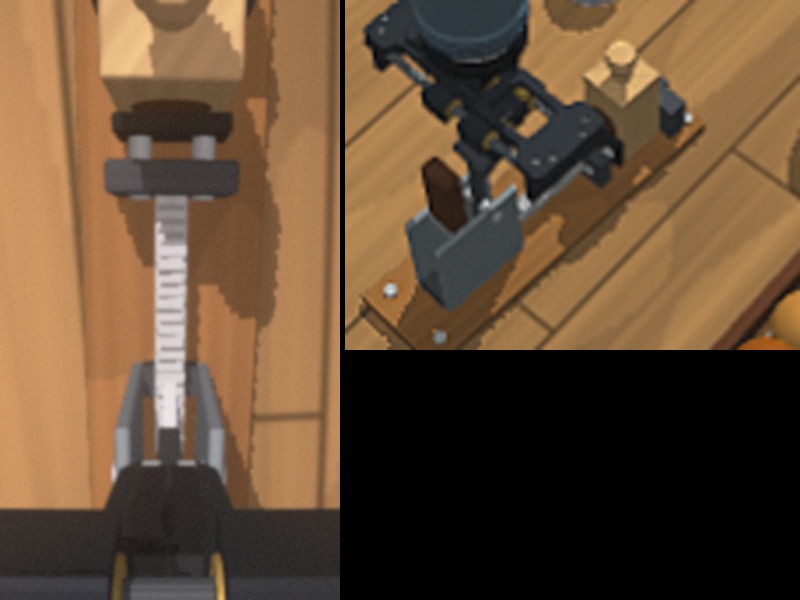

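The pad is now compressed: the gap shrank from 57 to 47 px, about 4 mm, at 9.8 N. Adding about 4 mm of bar travel (≈2.8 mm of pad).

Call:
send_rows([
  [0,0,0,-0.1,0,0,0],
  [0,0,0,-0.1,0,0,0],
  [0,0,0,-0.1,0,0,0],
  [0,0,0,-0.1,0,0,0],
  [0,0,0,0,0,0,0],
  [0,0,0,0,0,0,0],
  [0,0,0,0,0,0,0],
  [0,0,0,0,0,0,0],
  [0,0,0,0,0,0,0],
  [0,0,0,0,0,0,0],
])

```text
time_s: 21.5
ee_pos: [0.5775, -0.1876, 0.3135]
orientation: [-0.002, 0.724, 0.689, -0.0]
contact_force: [-1.2, 10.7, 7.2]
grip_width: 0.009
```

```bash
python3 st.py 16
```

```text
t 21.5 clamp xyz of TCP [-0.0447  0.0002  0.3135] Fx clamp 10.61760505145571 F [-1.214  10.6943  7.2439] rot [ 0.2318  0.1565 -0.1121]
```

View pics/c16.png

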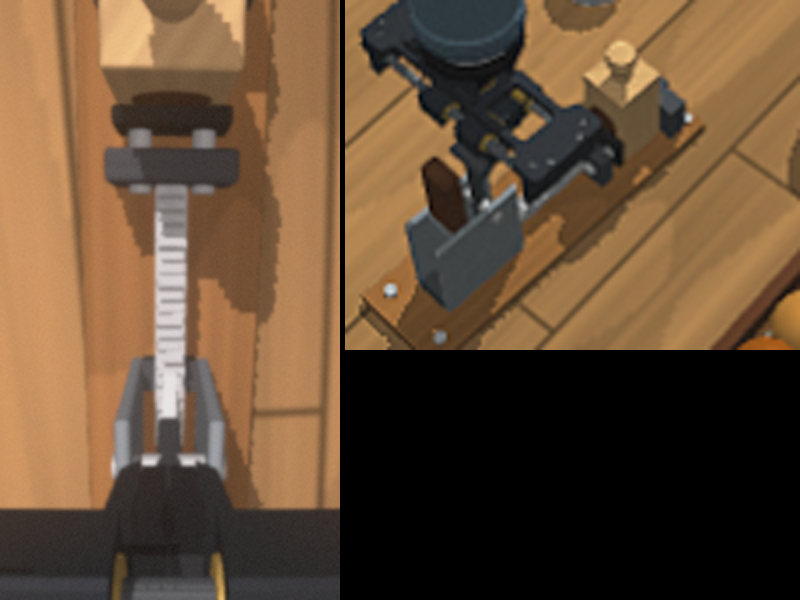

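```bash
python3 - <<'E'
from h import *
o=[]
for n in ('13','15','16'):
    im=cv2.imread(f'pics/w{n}.png')[40:110,220:292]; o.append(cv2.resize(im,None,fx=3.6,fy=8,interpolation=cv2.INTER_CUBIC))
im=np.hstack(o); 
for k in range(0,70,10): cv2.line(im,(0,k*8),(im.shape[1],k*8),(0,255,255),1); cv2.putText(im,str(40+k),(0,k*8+12),0,.4,(0,255,0))
cv2.imwrite('pics/cmp.png',im)
E
```

```text
(no output)
```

View pics/cmp.png

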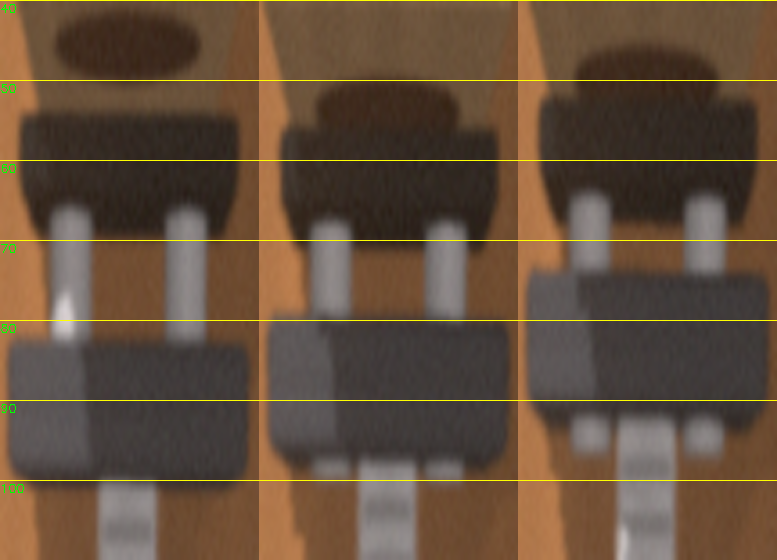

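```bash
python3 -c "
from pf import *
def xx(n,v,z): 
    p=onz('w'+n,255,v-.5,z)-CL; return (p@CX)*1000
for n,a,b,t in [('13',54.4,82.6,100.3),('15',56,79.7,97.8),('16',52.3,74,92.5)]: print(n,xx(n,a,.05),xx(n,b,.052),xx(n,a,.05)-xx(n,b,.052))
"
```

```text
13 66.29965921090856 44.55226265085342 21.747396560055137
15 77.90540135871738 59.564249434341654 18.34115192437573
16 77.970223501827 61.20707992552831 16.76314357629868
```

Measured from the pictures, the pad is about 5 mm in (3.4 mm one step earlier). One more small advance.

Call:
send_rows([
  [0,0,0,-0.1,0,0,0],
  [0,0,0,-0.1,0,0,0],
  [0,0,0,-0.1,0,0,0],
  [0,0,0,0,0,0,0],
  [0,0,0,0,0,0,0],
  [0,0,0,0,0,0,0],
  [0,0,0,0,0,0,0],
  [0,0,0,0,0,0,0],
  [0,0,0,0,0,0,0],
  [0,0,0,0,0,0,0],
])

```text
time_s: 22.6
ee_pos: [0.5774, -0.1901, 0.3136]
orientation: [-0.003, 0.724, 0.689, -0.0]
contact_force: [-1.4, 12.8, 9.1]
grip_width: 0.004
```

```bash
python3 st.py 17; python3 - <<'E'
from h import *
save(read_camera('top'),'t17')
o=[]
for n in ('13','16','17'):
    im=cv2.imread(f'pics/w{n}.png')[40:110,220:292]; o.append(cv2.resize(im,None,fx=3.6,fy=8,interpolation=cv2.INTER_CUBIC))
im=np.hstack(o); 
for k in range(0,70,10): cv2.line(im,(0,k*8),(im.shape[1],k*8),(0,255,255),1); cv2.putText(im,str(40+k),(0,k*8+12),0,.4,(0,255,0))
cv2.imwrite('pics/cmp2.png',im)
E
```

```text
t 22.6 clamp xyz of TCP [-0.0472  0.0002  0.3136] Fx clamp 12.750977320852435 F [-1.4217 12.8412  9.0971] rot [ 0.2435  0.2    -0.1295]
```

View pics/cmp2.png

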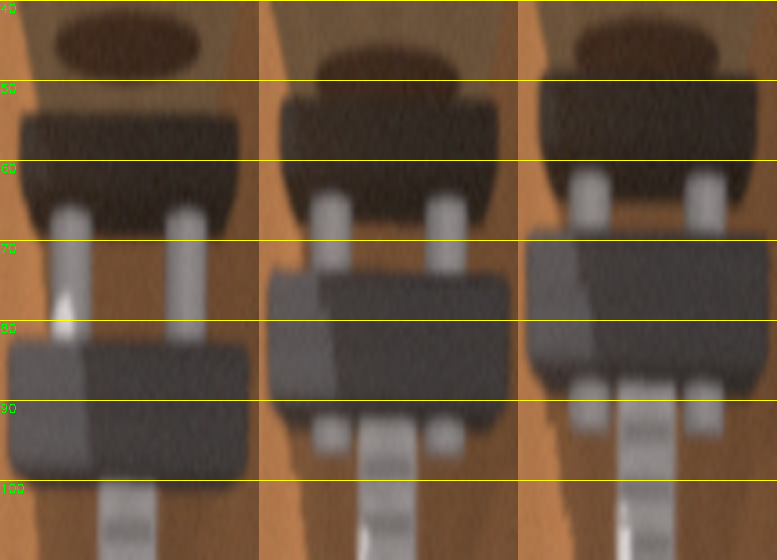

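View pics/c17.png

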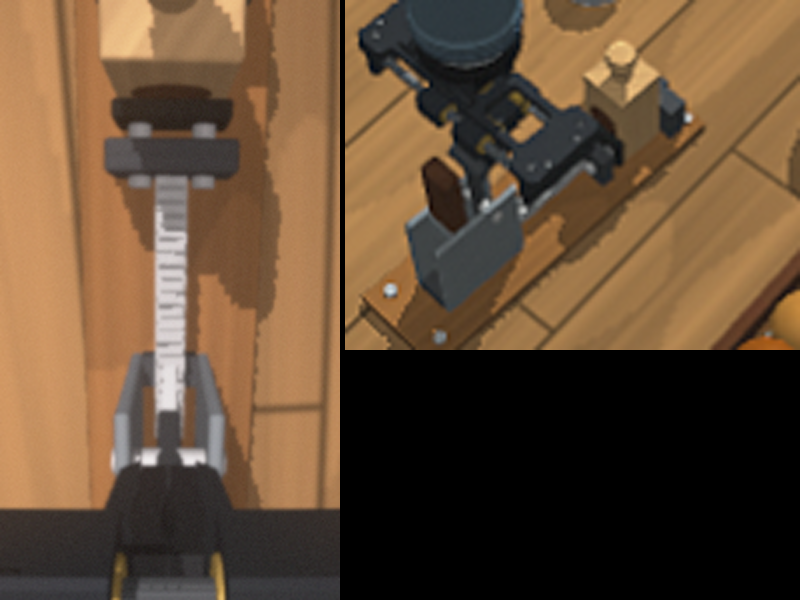

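```bash
python3 - <<'E'
from pf import *
def xx(n,v,z): 
    p=onz('w'+n,255,v-.5,z)-CL; return (p@CX)*1000
a,b=xx('17',48.7,.05),xx('17',68.7,.052);print(a,b,21.75-(a-b))
# plate travel relative: 15,16,17
print(sense()['time_s'])
crop('t17',165,110,365,235,4,'tc17'); crop('s17',215,195,275,255,10,'sm17')
T=lambda n,x,y:(n,165+(x+.5)/4-.5,110+(y+.5)/4-.5)
E
```

```text
78.30851611153655 62.883775118613414 6.325259007076866
22.75
```

View pics/tc17.png

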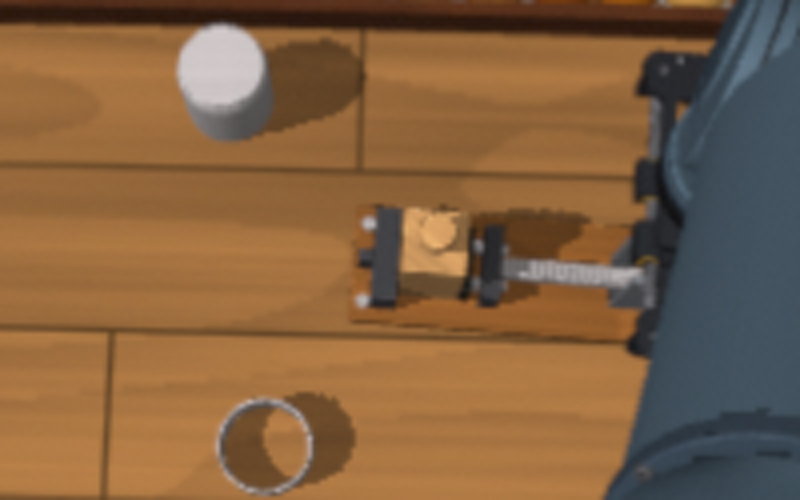

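View pics/sm17.png

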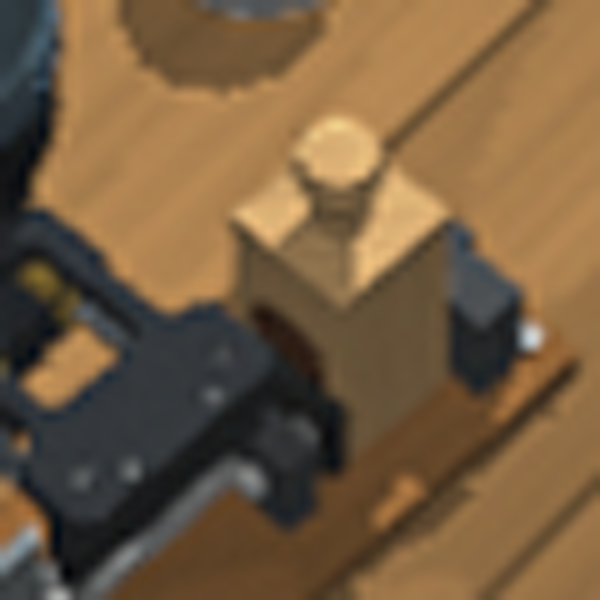

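The pad is about 6.3 mm in at 12.8 N, close to the 13 N expected at half-way. The mould is upright between pad (470,260) and fixed jaw (385,257) in the top crop. The cutter and tin are at their original pixels. Handing in.

```bash
python3 - <<'E'
from h import *
s=sense();print(s['time_s'],s['contact_force'])
print(job_done())
E
```

```text
22.75 [-1.43579225 12.56373404  9.70616703]
the job is handed in; nothing more can be done
None
```

I stood the mould on its foot between the clamp's jaws, released it, and pumped the trigger until the jaw gripped it. I then handed the job in at 22.75 s with the trigger still held squeezed. The hand-in gave no verdict.

**How it was done:** I gripped the mould while it lay on its side, turned it upright in the air and set it on the board, over the fixed jaw. I then pushed only the trigger bar, with closed fingers: four full squeezes, then a fifth that I stopped part-way. I never pushed the sliding jaw itself.

**Last checks:**
- **Pad:** about 6.3 mm in, measured from the wrist camera, with the push on the bar steady at 12.6–12.8 N. That agrees with the roughly 13 N expected at half-way.
- **Mould:** it looked upright and square to the clamp in the pictures, pressed against the fixed jaw, with the fingers well clear of it.
- **Bystanders:** the cutter and the tin were at their starting pixels. The roll was hidden behind the arm in the last overhead picture, and the arm never went near it.

**Disagreements:**
- **Pad travel:** in the last two steps the camera showed about 3 mm more pad travel, where the trigger ratio predicts nearly 4 mm. The true pad travel is therefore probably between 6 and 7.5 mm, still inside the allowed 4–10.5 mm.
- **Upward force:** the wrist also read about 9.7 N upward while pushing the bar. I took this as friction at the bar and did not investigate it.

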